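# Stock the table caddy

## Task

Stock the wooden caddy so it can go to the table: stand the salt shaker in the wide round well, the little dropper bottle in the narrow round well, and one square-bodied spice jar in each of the two square wells, all upright and right down on the floor of their wells. Set each one down in its well instead of dropping it in, knock nothing over, and leave the two round-bodied spice jars standing where they are; they stay in the kitchen.

Things in the scene. Friction and masses are not known exactly. Their poses are not given: they have to be found in the camera images.
- salt_shaker: Round clear glass shaker with white contents and a pale grey domed, pierced top without any label, the shortest of the set: 90 mm tall, body 44 mm in diameter at its widest (30 mm up), tapering to 36 mm at 55 mm and 30 mm at 74 mm, domed top 34 mm, about 0.1 kg. Origin at the centre of the underside, z up along the axis. Stands upright on the worktop at the start.
- dropper_bottle: Small brown bottle with a black rubber dropper top, the thinnest of the set: round body 33 mm in diameter up to 56 mm, sloping shoulder to 70 mm, then collar 24 mm and dropper bulb 13 mm in diameter to 102 mm, about 0.07 kg. Grip it by the body, 45 to 55 mm up. Origin at the centre of the underside, z up along the axis. Stands upright on the worktop at the start.
- square_jar_a: SQUARE-bodied glass spice jar, 43 x 43 mm (52 mm over its rounded corners), 109 mm tall with a round whitish cap of 44 mm diameter from about 88 mm up, about 0.11 kg; x and y square to the flat sides. Origin at the centre of the underside, z up along the axis. Stands upright on the worktop at the start.
- square_jar_b: SQUARE-bodied glass spice jar, 43 x 43 mm (52 mm over its rounded corners), 100 mm tall with a round ochre-yellow cap of 44 mm diameter from about 80 mm up, about 0.11 kg; x and y square to the flat sides. Origin at the centre of the underside, z up along the axis. Stands upright on the worktop at the start.
- round_jar_a: ROUND-bodied glass spice jar of 41 mm diameter, 105 mm tall, with a round, black screw cap as wide as the jar and a dark label; looks like the square jars but does not belong in the caddy: leave it where it stands. Origin at the centre of the underside, z up along the axis. Stands upright on the worktop at the start.
- round_jar_b: ROUND-bodied glass spice jar of 41 mm diameter, 105 mm tall, with a round, black screw cap as wide as the jar and a dark label, just like the other; looks like the square jars but does not belong in the caddy: leave it where it stands. Origin at the centre of the underside, z up along the axis. Stands upright on the worktop at the start.
- holder_wide: Light wooden block 86 x 86 x 32 mm with a well in its middle: round, 60 mm in diameter (the larger of the two round wells), 26 mm deep, 3 mm bevel at the mouth. One of four in the 2 x 2 bays of a dark wooden caddy (200 mm square, low bar handles, rim 34 mm above the worktop), 88 mm apart, order varies; fixed. Origin: centre of the block's underside, 8 mm above the worktop; well floor at z = 6 mm, block top at z = 32 mm; x, y along its sides.
- holder_narrow: Light wooden block 86 x 86 x 32 mm with a well in its middle: round, 50 mm in diameter (the smaller of the two round wells), 26 mm deep, 3 mm bevel at the mouth. One of four in the 2 x 2 bays of a dark wooden caddy (200 mm square, low bar handles, rim 34 mm above the worktop), 88 mm apart, order varies; fixed. Origin: centre of the block's underside, 8 mm above the worktop; well floor at z = 6 mm, block top at z = 32 mm; x, y along its sides.
- holder_square_a: Light wooden block 86 x 86 x 32 mm with a well in its middle: square, 60 x 60 mm (one of two alike), 26 mm deep, 3 mm bevel at the mouth. One of four in the 2 x 2 bays of a dark wooden caddy (200 mm square, low bar handles, rim 34 mm above the worktop), 88 mm apart, order varies; fixed. Origin: centre of the block's underside, 8 mm above the worktop; well floor at z = 6 mm, block top at z = 32 mm; x, y along its sides.
- holder_square_b: Light wooden block 86 x 86 x 32 mm with a well in its middle: square, 60 x 60 mm (one of two alike), 26 mm deep, 3 mm bevel at the mouth. One of four in the 2 x 2 bays of a dark wooden caddy (200 mm square, low bar handles, rim 34 mm above the worktop), 88 mm apart, order varies; fixed. Origin: centre of the block's underside, 8 mm above the worktop; well floor at z = 6 mm, block top at z = 32 mm; x, y along its sides.
Things that resemble listed ones, but are neither listed nor needed, are in the scene too. What is shaped like the square_jar_a but orange is not meant.

How it is judged:
At the end, for the whole second after the job is handed in: Shaker in the wide, dropper bottle in the narrow, one square jar in each square holder: origin within 15 mm sideways of the holder's and 0 to 12 mm above the holder's underside; all six within 0.1 rad of upright and at rest (0.02 m/s); round jars within 30 mm of their start (horizontal distance between salt_shaker and holder_wide below 0.015 m and z of salt_shaker in the frame of holder_wide between 0 and 0.012 m and horizontal distance between dropper_bottle and holder_narrow below 0.015 m and z of dropper_bottle in the frame of holder_narrow between 0 and 0.012 m and ((horizontal distance between square_jar_a and holder_square_a below 0.015 m and z of square_jar_a in the frame of holder_square_a between 0 and 0.012 m and horizontal distance between square_jar_b and holder_square_b below 0.015 m and z of square_jar_b in the frame of holder_square_b between 0 and 0.012 m) or (horizontal distance between square_jar_a and holder_square_b below 0.015 m and z of square_jar_a in the frame of holder_square_b between 0 and 0.012 m and horizontal distance between square_jar_b and holder_square_a below 0.015 m and z of square_jar_b in the frame of holder_square_a between 0 and 0.012 m)) and angle between each of salt_shaker, dropper_bottle, square_jar_a, square_jar_b, round_jar_a, round_jar_b's own z axis and vertical below 0.1 rad and linear speed of each of salt_shaker, dropper_bottle, square_jar_a, square_jar_b, round_jar_a, round_jar_b below 0.02 m/s and distance of each of round_jar_a, round_jar_b from where it was at the start of the episode below 0.03 m); the robot touches nothing.
It fails at once if a round-bodied jar is shifted more than 30 mm (distance of any of round_jar_a, round_jar_b from where it was at the start of the episode above 0.03 m).
It fails at once if one of the jars, the shaker or the bottle is knocked over (leans more than about 50 degrees) (angle between any of salt_shaker, dropper_bottle, square_jar_a, square_jar_b, round_jar_a, round_jar_b's own z axis and vertical above 0.9 rad).
It fails at once if a thing is let fall into its holder from more than 20 mm above its top ((horizontal distance between salt_shaker and holder_wide below 0.04 m and z of salt_shaker in the frame of holder_wide above 0.055 m and contact force between salt_shaker and the fingers below 0.01 N and contact force between salt_shaker and anything else below 0.01 N) or (horizontal distance between dropper_bottle and holder_narrow below 0.04 m and z of dropper_bottle in the frame of holder_narrow above 0.055 m and contact force between dropper_bottle and the fingers below 0.01 N and contact force between dropper_bottle and anything else below 0.01 N) or (horizontal distance between square_jar_a and holder_square_a below 0.04 m and z of square_jar_a in the frame of holder_square_a above 0.055 m and contact force between square_jar_a and the fingers below 0.01 N and contact force between square_jar_a and anything else below 0.01 N) or (horizontal distance between square_jar_a and holder_square_b below 0.04 m and z of square_jar_a in the frame of holder_square_b above 0.055 m and contact force between square_jar_a and the fingers below 0.01 N and contact force between square_jar_a and anything else below 0.01 N) or (horizontal distance between square_jar_b and holder_square_a below 0.04 m and z of square_jar_b in the frame of holder_square_a above 0.055 m and contact force between square_jar_b and the fingers below 0.01 N and contact force between square_jar_b and anything else below 0.01 N) or (horizontal distance between square_jar_b and holder_square_b below 0.04 m and z of square_jar_b in the frame of holder_square_b above 0.055 m and contact force between square_jar_b and the fingers below 0.01 N and contact force between square_jar_b and anything else below 0.01 N)).
It also fails if it takes over 96 s, if anything falls off the work surface, if the arm or the gripper's body presses on something with over 40 N, if the wrist force passes 120 N, or if a joint passes its speed limit or range.

## Robot

A 6-joint arm with a two-finger parallel gripper is mounted at the origin on a cart in front of the work surface, level with it; the furniture and walls round the work are solid. World frame = base frame: x ahead of the robot, y to its left, z up, the work surface at z = 0. Lengths are in m, angles in rad, forces in N, time in s.
With the tool pointing down it reaches from about 0.3 to 0.875 m from the base axis. Payload 6.4 kg.
Tool frame: the origin (TCP) lies midway between the tips of the shut fingers; the grasp point (between the pads) lies 19 mm behind it; z points along the fingers, x is the direction in which the jaws open and shut, and the axes are right-handed (so a half turn about z gives the same grasp; the last joint's range is limited). The gripper opens to 85 mm and grips with 20 to 120 N. Pads are 22 mm wide; open, the fingers measure 114 mm over their backs; the gripper's body (76 mm by 85 mm) begins 54 mm behind the grasp point. The pads swing forward as they close: fully open they stand 13 mm farther back than shut.
Start: joints at [1.076, 0.181, 1.607, -0, 1.354, -0.206], TCP at [0.164, 0.551, 0.211] pointing down, gripper open.
Joint ranges: [-2.99, 2.99], [-0.89, 2.07], [0.3, 2.58], [-1.14, 4.28], [0, 2.63], [-3.12, 3.12]. Speed limits (rad/s): [2.57, 2.57, 3.01, 3.14, 3.14, 3.14].

## Interface

Orientations are given as a 3x3 rotation matrix whose columns are the frame's x, y, z axes.
In Python, from cell import robot, viewer, workorder, finder gives the robot as it stands.
- The arm moves only by the tool send_rows, never from a script. Its argument "increments" is a list that holds one entry, the list of rows, each a list of 7 numbers: the turn, a rotation vector about the tool's x, y, z as a fraction of full scale, then the shift along the tool's x, y, z as a fraction of full scale, then the opening, from -1 (shut) to 1 (fully open). In form: [[[wx, wy, wz, x, y, z, fingers], ...]]. A call has 1 to 5 rows; each row is the pose to reach, as a shift and turn from the pose commanded when the call began, along the tool's axes at that moment, turning the shorter way round; what a row does not reach only later rows make up. Full scale, the value 1, is 300 mm for a shift and 360 degrees for a turn. A row lasts 1/12 s, in which the tool goes at most 41.7 mm and 7.16 degrees, less where a joint would pass 70% of its speed; a pose out of reach is approached as far as the arm can. A call with a number of a shift or a turn outside -1 to 1 is refused whole. A call with a gripper value outside its range is refused whole. The fingers move at their own pace and stop on an object; "newtons" is the grip in N (left out, the last holds). Time passes only in rows, so rows that repeat a pose let the fingers close. It gives the time, the measured TCP pose, the force and the opening at its end, in the units of the state.
- robot.read_state(): the state, without advancing time (a new reading comes with each control period).
- viewer.read_camera(name): name is "scene" or "top" or "wrist"; returns a dict with "pixels" (400x640x3 uint8, red, green, blue), "range_z" (400x640 float32, m along the optical axis (not along the pixel's ray), 0 where there is no reading), "vfov" (degrees; the focal length in pixels is half the picture's height over the tangent of half this angle, whatever the lens; pixels are square), "cx", "cy" (the principal point, pixels), "world_to_cam" (4x4, takes a point from world to camera coordinates); the wrist camera has in their place "hand_eye" (4x4, takes a point from camera to tool coordinates, whose origin is the TCP and whose axes are the tool frame's). Camera axes: x right, y down, z forward; pixel columns grow to the right and rows downward; lengths in m; the calibration is good to about 2 mm. A picture is of the moment at which its call begins: read the wrist's pose just before it.
- workorder.hand_in(): hands the job in, once; it reports no verdict.
Trained networks look in a picture, given as the dict that the camera call returned (one of the last four; its "shot" number tells which), for a name from the list of things; names that differ only in an ending like _2 or _b are one class to them, and where a whole thing is asked for, a point or a joint stands for the part that bears it (a point fixed in the world has none). Each returns a list of dicts, best first, with "confidence" (0 to 1); they miss things now and then, are a little off and sometimes report something else, mostly with a low value. They report only what shows in the picture. A call takes as long as a camera call. They do not tell look-alikes from the thing itself.
- finder.find_in(target, picture): "box" ([left, top, width, height] in pixels, round what is visible of it).
The state is a dict: "time": time; "joints": joint angles; "qvel": joint speeds; "effort": joint torques, N m; "tcp_pos": TCP position; "eef_rot": TCP orientation; "wrist_force": force on the tool from outside, world axes, zero at the start; "moment": the same for the moment, N m; "grip_width": opening from 0.0 (shut) to 1.0 (fully open).
Only numpy, scipy, OpenCV 4.12 (cv2) and the standard library are available. Lean on these libraries where they do the work, as an engineer would, in place of code of your own. Each camera call takes 0.05 s, during which the arm holds its last target.

## Working session

There is one attempt and no reset: what is moved stays moved. The work goes in short steps, Python scripts to look and compute and a tool call to move; the robot and the scene stay as the last step left them, time stands still between calls to the robot, and variables do not carry over. Pictures are saved under pics/ and viewed, and the job is handed in when it is done.

Besides the shell and the picture viewer there is one more tool, called after "Request:" as name(argument=value, ...) on one line, values as JSON. send_rows: Moves the arm, as the interface text tells. Shift numbers are shares of 300 mm and turn numbers shares of 360 degrees, none past 1 either way. Its arguments: {"type":"object","properties":{"increments":{"type":"array","items":{"type":"array","items":{"type":"array","items":{"type":"number","minimum":-1,"maximum":1}}}},"newtons":{"type":"number"}},"required":["increments"]}

```bash
ls; mkdir -p pics
python3 - <<'E'
from cell import robot, viewer, workorder, finder
import cv2, pickle, numpy as np
s=robot.read_state(); print(s)
for n in ['scene','top']:
    p=viewer.read_camera(n); pickle.dump(p,open(f'{n}.pkl','wb'))
    cv2.imwrite(f'pics/{n}0.png',p['pixels'][:,:,::-1])
    print(n,p['vfov'],p['cx'],p['cy'],p['world_to_cam'])
    for t in ['salt_shaker','dropper_bottle','square_jar_a','round_jar_a','holder_wide','holder_narrow','holder_square_a']:
        for d in finder.find_in(t,p): print(t,d)
E
```

```text
pics
{'time': 0.0, 'joints': array([ 1.07568246e+00,  1.81508962e-01,  1.60804492e+00, -1.51968961e-05,
        1.35381848e+00, -2.06338188e-01]), 'qvel': array([ 5.28256543e-04, -9.50961984e-05,  4.52582509e-04,  1.38113197e-03,
        1.04261664e-03, -2.28439504e-04]), 'effort': array([-8.57574069e-04, -4.44864321e+01, -3.51341772e+01, -3.78952582e-04,
        9.15952987e-03, -3.62910521e-05]), 'tcp_pos': array([0.16346064, 0.55063952, 0.2101844 ]), 'eef_rot': array([[ 2.84774940e-01,  9.58594044e-01, -8.32538700e-04],
       [ 9.58592817e-01, -2.84775941e-01, -1.57304449e-03],
       [-1.74499807e-03, -3.50101969e-04, -9.99998416e-01]]), 'wrist_force': array([-0.42515811, -0.04276035,  0.61188379]), 'moment': array([-0.01469286, -0.01672868,  0.002108  ]), 'grip_width': 0.9996277271907397}
scene 49.8328738148256 321.17608222369483 196.22487861144677 [[ 0.60651733 -0.79482177 -0.01987674 -0.29557847]
 [-0.46693551 -0.33585482 -0.81802981  0.292046  ]
 [ 0.6435122   0.50543041 -0.57483228  1.03092953]
 [ 0.          0.          0.          1.        ]]
salt_shaker {'box': [224.7, 1
[... 1545 characters left out ...]
 0.64}
square_jar_a {'box': [223.9, 175.5, 21.1, 22.9], 'confidence': 0.63}
square_jar_a {'box': [248.2, 235.5, 16.8, 15.0], 'confidence': 0.51}
square_jar_a {'box': [273.0, 168.4, 27.6, 27.8], 'confidence': 0.42}
round_jar_a {'box': [431.7, 176.9, 21.9, 16.4], 'confidence': 0.76}
round_jar_a {'box': [397.0, 156.2, 21.2, 25.6], 'confidence': 0.7}
holder_wide {'box': [269.4, 193.0, 27.4, 29.7], 'confidence': 0.57}
holder_narrow {'box': [273.1, 192.9, 24.5, 28.5], 'confidence': 0.72}
holder_narrow {'box': [297.7, 168.2, 26.1, 24.5], 'confidence': 0.63}
holder_square_a {'box': [271.3, 169.1, 26.9, 26.0], 'confidence': 0.77}
holder_square_a {'box': [298.0, 189.5, 29.6, 30.4], 'confidence': 0.71}
```

Run:
```python
import cv2
a=cv2.imread('pics/scene0.png')[100:300,200:480]; cv2.imwrite('pics/s1.png',cv2.resize(a,None,fx=2.85,fy=2.85,interpolation=cv2.INTER_CUBIC))
a=cv2.imread('pics/top0.png')[140:280,160:470]; cv2.imwrite('pics/t1.png',cv2.resize(a,None,fx=2.5,fy=2.5,interpolation=cv2.INTER_CUBIC))
```

```text
(no output)
```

View pics/scene0.png

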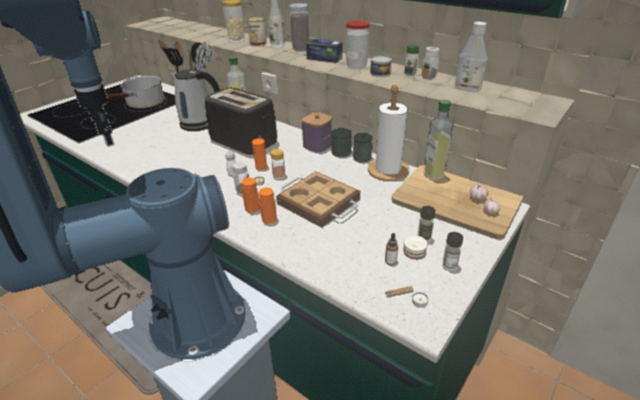

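View pics/s1.png

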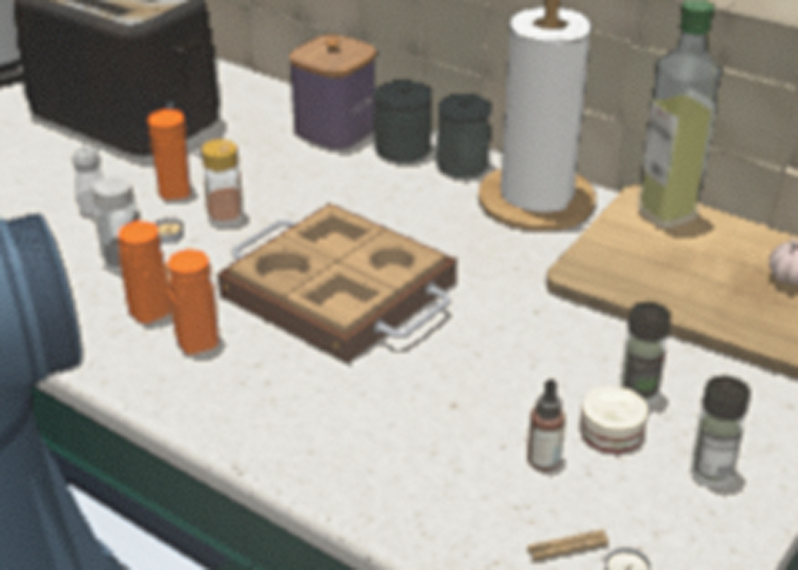

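View pics/t1.png

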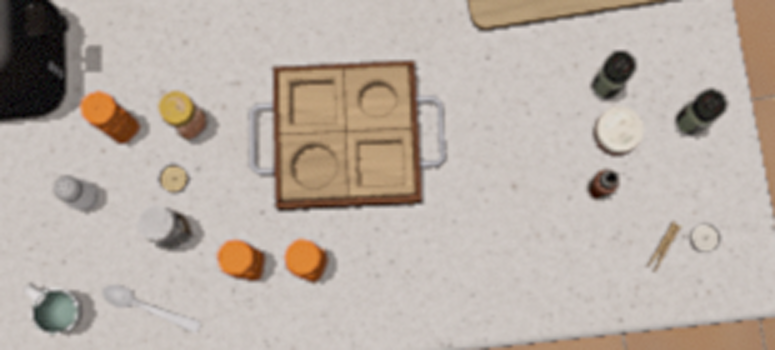

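View pics/top0.png

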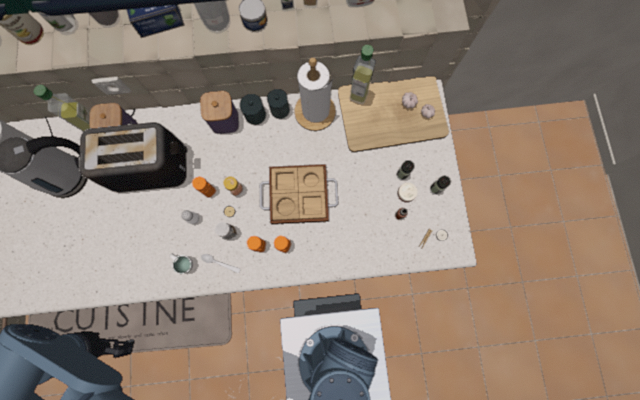

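```bash
cat > h.py <<'E'
import numpy as np, cv2, pickle
from cell import robot, viewer, workorder, finder
def foc(p): return p['pixels'].shape[0]/2/np.tan(np.radians(p['vfov'])/2)
def T_wc(p,s=None):
    if 'world_to_cam' in p: return np.linalg.inv(p['world_to_cam'])
    T=np.eye(4);T[:3,:3]=s['eef_rot'];T[:3,3]=s['tcp_pos']; return T@p['hand_eye']
def onplane(p,u,v,z,s=None):
    T=T_wc(p,s);f=foc(p);d=T[:3,:3]@np.array([(u-p['cx'])/f,(v-p['cy'])/f,1]);o=T[:3,3]
    return o+d*(z-o[2])/d[2]
def cloud(p,s=None):
    T=T_wc(p,s);f=foc(p);h,w=p['range_z'].shape;u,v=np.meshgrid(np.arange(w),np.arange(h));r=p['range_z']
    c=np.stack([(u-p['cx'])/f*r,(v-p['cy'])/f*r,r],-1);P=c@T[:3,:3].T+T[:3,3];P[r<=0]=np.nan;return P
def proj(p,X,s=None):
    Ti=np.linalg.inv(T_wc(p,s));c=Ti[:3,:3]@np.asarray(X)+Ti[:3,3];f=foc(p);return c[0]/c[2]*f+p['cx'],c[1]/c[2]*f+p['cy']
E
python3 - <<'E'
from h import *
p=pickle.load(open('top.pkl','rb')); P=cloud(p)
for n,u,v,z in [('shaker',187,214,.088),('white',226,229,.107),('yellow',231,182,.1),('dropper',403,211,.1),('orange1',255,243,.1),('orange2',281,243,.1),('orange3',200,183,.1),('rj1',406,167,.105),('rj2',443,181,.105),('pot',408,192,.05)]:
    print(n,onplane(p,u,v,z).round(3),P[v,u].round(3))
for n,u,v in [('TL',(280,295)[0]+5,181),('TR',311,180),('BL',285,206),('BR',312,205)]:
    print(n,onplane(p,u,v,.04).round(3),P[v,u].round(3))
# masks
for n,u,v in [('shaker',187,214),('white',226,229),('yellow',231,182),('dropper',403,211)]:
    w=P[v-20:v+20,u-20:u+20].reshape(-1,3);w=w[w[:,2]>.02]
    c=onplane(p,u,v,.1)
    w=w[np.hypot(*(w[:,:2]-c[:2]).T)<.045]
    print(n,len(w),w.mean(0).round(3),w.min(0).round(3),w.max(0).round(3))
E
```

```text
shaker [0.502 0.416 0.088] [0.502 0.416 0.089]
white [0.438 0.291 0.107] [0.438 0.291 0.109]
yellow [0.588 0.269 0.1  ] [0.589 0.27  0.098]
dropper [ 0.437 -0.261  0.1  ] [ 0.438 -0.262  0.093]
orange1 [0.386 0.207 0.1  ] [0.385 0.205 0.109]
orange2 [0.378 0.127 0.1  ] [0.377 0.126 0.11 ]
orange3 [0.596 0.368 0.1  ] [0.593 0.365 0.108]
rj1 [ 0.577 -0.291  0.105] [ 0.576 -0.29   0.109]
rj2 [ 0.519 -0.4    0.105] [ 0.518 -0.399  0.108]
pot [ 0.507 -0.299  0.05 ] [ 0.509 -0.302  0.039]
TL [0.59  0.103 0.04 ] [0.598 0.105 0.012]
TR [0.585 0.015 0.04 ] [0.591 0.016 0.015]
BL [0.505 0.11  0.04 ] [0.51  0.112 0.015]
BR [0.499 0.021 0.04 ] [0.503 0.021 0.019]
shaker 188 [0.498 0.415 0.067] [0.481 0.401 0.021] [0.522 0.439 0.094]
white 290 [0.437 0.298 0.089] [0.417 0.278 0.021] [0.463 0.325 0.116]
yellow 265 [0.581 0.268 0.084] [0.562 0.247 0.023] [0.609 0.295 0.106]
dropper 110 [ 0.437 -0.263  0.064] [ 0.424 -0.283  0.022] [ 0.455 -0.251  0.104]
```

```bash
cat >> h.py <<'E'
from scipy.spatial.transform import Rotation as Ro
def inc(pos,yaw,s=None):
    "rows for target pos, tool down with x axis at yaw (deg)"
    s=s or robot.read_state(); R=s['eef_rot']
    c,q=np.cos(np.radians(yaw)),np.sin(np.radians(yaw))
    Rt=np.array([[c,q,0],[q,-c,0],[0,0,-1.]])
    w=Ro.from_matrix(R.T@Rt).as_rotvec()/(2*np.pi); d=R.T@(np.array(pos)-s['tcp_pos'])/.3
    n=max(np.linalg.norm(d)*300/41.7,np.linalg.norm(w)*360/7.16)
    print('row',w.round(4),d.round(4),'rows>=',round(n,1)); return w,d
E
python3 - <<'E'
from h import *
s=robot.read_state()
p=viewer.read_camera('wrist'); print(p['hand_eye'].round(3),p['vfov'])
cv2.imwrite('pics/w0.png',p['pixels'][:,:,::-1])
inc([.43,.33,.26],90,s)
E
```

```text
[[ 1.     0.001  0.     0.   ]
 [-0.001  0.958  0.287 -0.073]
 [-0.    -0.287  0.958 -0.162]
 [ 0.     0.     0.     1.   ]] 59.50811252553305
row [ 0.     0.    -0.046] [-0.4541  1.0607 -0.163 ] rows>= 8.4
```

View pics/w0.png

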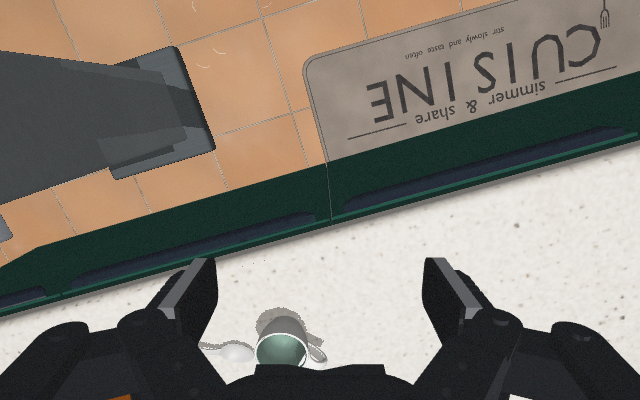

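Request:
send_rows(increments=[[[0, 0, -0.046, -0.3, 0.65, -0.25, 1], [0, 0, -0.046, -0.3, 0.65, -0.25, 1], [0, 0, -0.046, -0.3, 0.65, -0.25, 1], [0, 0, -0.046, -0.3, 0.65, -0.25, 1], [0, 0, -0.046, -0.3, 0.65, -0.25, 1]]], newtons=30)

```text
time: 1.27
tcp_pos: [0.3086, 0.4234, 0.2788]
eef_rot: [[-0.001, 1.0, 0.0], [1.0, 0.001, 0.0], [0.0, 0.0, -1.0]]
wrist_force: [-0.2, 1.1, -0.7]
grip_width: 0.998
```

Run:
```python
from h import *
s=robot.read_state();print(s['tcp_pos'],s['time'])
inc([.5,.33,.30],90,s)
```

```text
[0.30860487 0.42339454 0.27881234] 1.2667
row [ 0.     -0.      0.0002] [-0.3121  0.6376 -0.0705] rows>= 5.1
```

Request:
send_rows(increments=[[[0, 0, 0, -0.3, 0.63, -0.1, 1], [0, 0, 0, -0.3, 0.63, -0.1, 1], [0, 0, 0, -0.3, 0.63, -0.1, 1], [0, 0, 0, -0.3, 0.63, -0.1, 1], [0, 0, 0, -0.3, 0.63, -0.1, 1]]])

```text
time: 1.68
tcp_pos: [0.4956, 0.3348, 0.3081]
eef_rot: [[-0.0, 1.0, 0.0], [1.0, 0.0, 0.0], [0.0, 0.0, -1.0]]
wrist_force: [-0.2, -0.2, 0.6]
grip_width: 0.998
```

Run:
```python
from h import *
s=robot.read_state();print(s['tcp_pos'],s['time'])
p=viewer.read_camera('wrist'); pickle.dump((p,s),open('w1.pkl','wb'))
im=p['pixels'][:,:,::-1].copy()
cv2.imwrite('pics/w1.png',im)
```

```text
[0.49559104 0.33477863 0.30811199] 1.6833
```

View pics/w1.png

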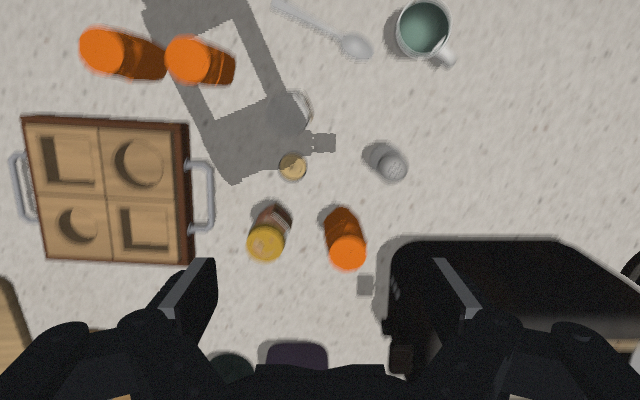

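Run:
```python
from h import *
p,s=pickle.load(open('w1.pkl','rb'));P=cloud(p,s)
im=p['pixels'][:,:,::-1].copy()
for n,X in dict(white=[.438,.291,.109],whiteb=[.438,.291,.0],yel=[.585,.27,.1],sh=[.5,.416,.09]).items(): print(n,proj(p,X,s))
c=np.clip(im[60:280,220:420].astype(float)*1.3,0,255).astype(np.uint8)
cv2.imwrite('pics/w1c.png',cv2.resize(c,None,fx=2.7,fy=2.7,interpolation=cv2.INTER_CUBIC))
z=np.nan_to_num(P[...,2]);cv2.imwrite('pics/w1z.png',cv2.applyColorMap(np.clip(z/.13*255,0,255).astype(np.uint8),cv2.COLORMAP_JET))
```

```text
white (np.float64(275.73743024258926), np.float64(108.07613991675717))
whiteb (np.float64(285.75701267815276), np.float64(104.47776632412103))
yel (np.float64(262.826206819541), np.float64(240.13929406025))
sh (np.float64(393.1368536421998), np.float64(165.43482526780807))
```

View pics/w1c.png

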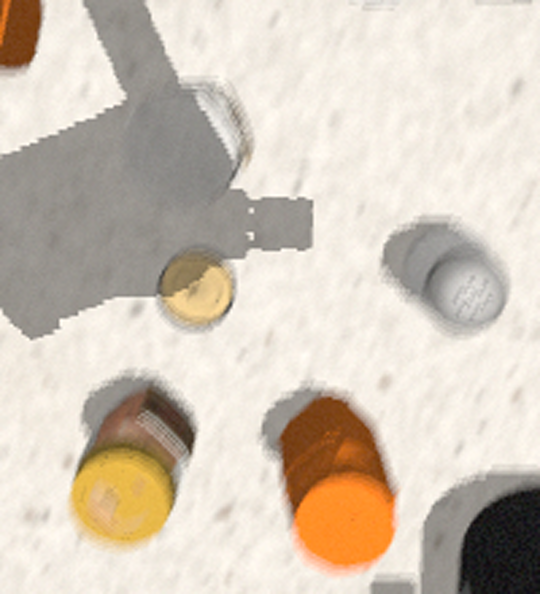

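View pics/w1z.png

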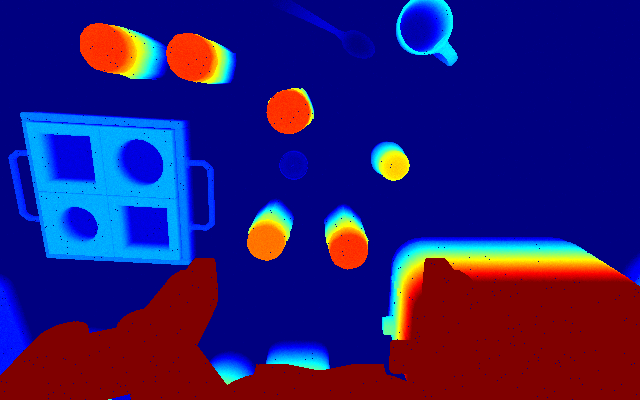

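Run:
```python
from h import *
p,s=pickle.load(open('w1.pkl','rb'));P=cloud(p,s);z=np.nan_to_num(P[...,2])
def cen(cx,cy,r,lo,hi):
    m=(z>lo)&(z<hi)&(np.hypot(P[...,0]-cx,P[...,1]-cy)<r); Q=P[m]
    return (*cv2.minEnclosingCircle(Q[:,:2].astype(np.float32)*1000), np.median(Q[:,2]).round(4), len(Q))
print('white',cen(.438,.285,.04,.1,.12)); print('yel',cen(.585,.27,.04,.092,.11)); print('sh',cen(.5,.416,.035,.078,.1))
for n,c in dict(sq1=(.59,.104),nar=(.586,.016),wide=(.505,.11),sq2=(.5,.02)).items():
    m=(np.hypot(P[...,0]-c[0],P[...,1]-c[1])<.04)&(z<.030)&(z>0.005);Q=P[m]
    # rays to holes: use pixel mask -> intersect plane .040
    v,u=np.nonzero(m); pts=np.array([onplane(p,a,b,.04,s)[:2] for a,b in zip(u,v)],np.float32)*1000
    print(n,'holes@40',cv2.minAreaRect(pts),cv2.minEnclosingCircle(pts),'floor z',np.percentile(Q[:,2],20).round(4))
m=(z>.034)&(z<.05)&(P[...,0]>.42)&(P[...,0]<.68)&(P[...,1]>-.05)&(P[...,1]<.165)
print('block',cv2.minAreaRect(P[m][:,:2].astype(np.float32)*1000),np.median(z[m]))
for n,c in dict(yel=(.585,.27),white=(.438,.285)).items():
    for src in ['w','top','scene']:
        if src=='w': PP=P
        else: PP=cloud(pickle.load(open(src+'.pkl','rb')))
        m=(np.hypot(PP[...,0]-c[0],PP[...,1]-c[1])<.045)&(PP[...,2]>.02)&(PP[...,2]<.07)
        Q=PP[m]; print(n,src,len(Q))
        np.save(f'b_{n}_{src}.npy',Q)
```

```text
white ((441.9456481933594, 302.7060546875), 21.81916618347168, np.float64(0.1075), 1482)
yel ((588.9898681640625, 272.4670715332031), 22.413623809814453, np.float64(0.099), 1089)
sh ((503.1643981933594, 419.873046875), 16.62764549255371, np.float64(0.085), 621)
sq1 holes@40 ((592.8963623046875, 106.4536361694336), (56.655235290527344, 56.974647521972656), 86.71354675292969) ((589.2037353515625, 107.46988677978516), 36.83735656738281) floor z 0.0119
nar holes@40 ((587.8235473632812, 20.380409240722656), (45.511531829833984, 45.116153717041016), 74.07796478271484) ((587.7911987304688, 20.439653396606445), 24.05834197998047) floor z 0.0122
wide holes@40 ((502.29443359375, 110.17460632324219), (67.0257797241211, 55.327781677246094), 18.425798416137695) ((498.1119079589844, 113.16826629638672), 37.30226516723633) floor z 0.012
sq2 holes@40 ((501.5177307128906, 24.937559127807617), (55.737342834472656, 58.01968002319336), 86.74604034423828) ((500.8187561035156, 25.239089965820312), 38.54934310913086) floor z 0.0121
block ((548.246826171875, 62.884071350097656), (192.76722717285156, 192.83352661132812), 86.45307159423828) 0.03834990783223868
yel w 526
yel top 67
yel scene 159
white w 75
white top 71
white scene 109
```

Run:
```python
from h import *
for n in ['yel','white']:
    for src in ['w','top','scene']:
        Q=np.load(f'b_{n}_{src}.npy')
        print(n,src,cv2.minAreaRect(Q[:,:2].astype(np.float32)*1000))
s=robot.read_state(); inc([.57,.12,.32],90,s)
```

```text
yel w ((578.5070190429688, 274.7445373535156), (51.06678771972656, 31.034500122070312), 78.7292251586914)
yel top ((577.2061767578125, 261.7319641113281), (17.064455032348633, 45.69770050048828), 53.29707336425781)
yel scene ((581.9339599609375, 254.67910766601562), (30.42444610595703, 49.420936584472656), 64.75481414794922)
white w ((434.11358642578125, 321.72723388671875), (34.7192268371582, 4.647244453430176), 23.487028121948242)
white top ((434.1230163574219, 292.4154052734375), (25.772216796875, 52.46485137939453), 60.995601654052734)
white scene ((436.52056884765625, 290.10113525390625), (31.20280647277832, 53.65874099731445), 58.2472038269043)
row [ 0.0009  0.0003 -0.0008] [-0.7015  0.2292 -0.0351] rows>= 5.3
```

Request:
send_rows(increments=[[[0, 0, 0, -0.7, 0.2, 0, 1], [0, 0, 0, -0.7, 0.2, 0, 1], [0, 0, 0, -0.7, 0.2, 0, 1], [0, 0, 0, -0.7, 0.2, 0, 1], [0, 0, 0, -0.7, 0.2, 0, 1]]])

```text
time: 2.15
tcp_pos: [0.5513, 0.1341, 0.3077]
eef_rot: [[-0.001, 1.0, 0.0], [1.0, 0.001, 0.0], [0.0, 0.0, -1.0]]
wrist_force: [0.8, 0.1, 0.5]
grip_width: 0.997
```

Run:
```python
from h import *
s=robot.read_state();print(s['tcp_pos'],s['time'],s['qvel'].round(3))
p=viewer.read_camera('wrist'); pickle.dump((p,s),open('w2.pkl','wb'))
cv2.imwrite('pics/w2.png',p['pixels'][:,:,::-1])
```

```text
[0.55125795 0.13411103 0.30766656] 2.15 [-0.885  0.012 -0.015  0.002 -0.005 -0.875]
```

View pics/w2.png

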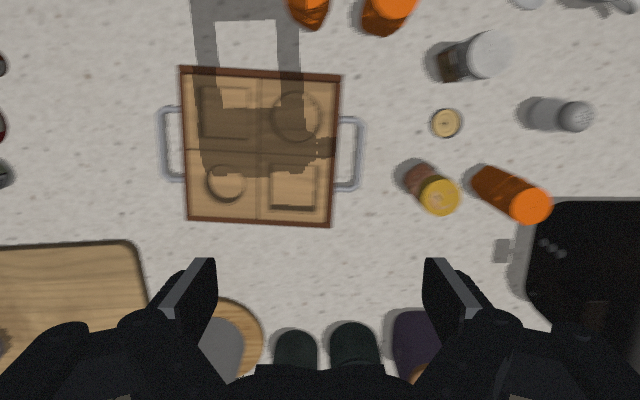

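```bash
cat > fit.py <<'E'
from h import *
from scipy.optimize import minimize
def sqfit(Q,c0):
    # points on surface of rounded square of side 43, diag 52
    def sdf(par):
        t=par[2];R=np.array([[np.cos(t),np.sin(t)],[-np.sin(t),np.cos(t)]])
        q=np.abs((Q[:,:2]*1000-par[:2])@R.T); r=10.6
        d=q-(21.5-r); o=np.hypot(*np.maximum(d,0).T)+np.minimum(d.max(1),0)-r
        return o
    best=None
    for t in np.radians(np.arange(0,90,10)):
        r=minimize(lambda x:np.minimum(np.abs(sdf(x)),6).mean(),[c0[0]*1000,c0[1]*1000,t],method='Nelder-Mead',options=dict(initial_simplex=[[c0[0]*1000,c0[1]*1000,t],[c0[0]*1000+5,c0[1]*1000,t],[c0[0]*1000,c0[1]*1000+5,t],[c0[0]*1000,c0[1]*1000,t+.15]]))
        if best is None or r.fun<best.fun: best=r
    return best.x[:2].round(1),np.degrees(best.x[2])%90,best.fun
def circ(P,c,r,lo,hi):
    m=(P[...,2]>lo)&(P[...,2]<hi)&(np.hypot(P[...,0]-c[0],P[...,1]-c[1])<r);return cv2.minEnclosingCircle(P[m][:,:2].astype(np.float32)*1000),m.sum()
E
python3 - <<'E'
from fit import *
s=robot.read_state();s=robot.read_state()
p=viewer.read_camera('wrist')
s=robot.read_state();print(s['tcp_pos'],s['time'],s['qvel'].round(3))
p=viewer.read_camera('wrist'); pickle.dump((p,s),open('w3.pkl','wb'))
P=cloud(p,s)
A=cloud(*pickle.load(open('w1.pkl','rb')))
for nm,PP in [('w3',P),('w1',A)]:
    print(nm,'sh',circ(PP,(.502,.418),.035,.075,.1),'tops',circ(PP,(.441,.302),.04,.1,.12),circ(PP,(.588,.272),.04,.092,.11))
    for n,c,hi in [('white',(.441,.302),.08),('yel',(.588,.272),.072)]:
        m=(np.hypot(PP[...,0]-c[0],PP[...,1]-c[1])<.04)&(PP[...,2]>.012)&(PP[...,2]<hi)
        print(n,m.sum(),sqfit(PP[m],c))
    z=np.nan_to_num(PP[...,2])
    zb=np.median(z[(np.abs(PP[...,0]-.548)<.08)&(np.abs(PP[...,1]-.062)<.08)&(z>.034)]);print('zb',zb)
    for n,c in dict(sq1=(.594,.104),nar=(.589,.016),wide=(.506,.109),sq2=(.501,.021)).items():
        m=(np.hypot(PP[...,0]-c[0],PP[...,1]-c[1])<.043)&(z<zb-.003)&(z>0.005)
        m=cv2.morphologyEx(m.astype(np.uint8),cv2.MORPH_OPEN,np.ones((3,3)))
        n_,lab,st,_=cv2.connectedComponentsWithStats(m); k=1+np.argmax(st[1:,4]);v,u=np.nonzero(lab==k)
        pts=np.array([onplane(p if nm=='w3' else pickle.load(open('w1.pkl','rb'))[0],a,b,zb,s if nm=='w3' else pickle.load(open('w1.pkl','rb'))[1])[:2] for a,b in zip(u,v)],np.float32)*1000 if nm=='w3' else PP[lab==k][:,:2].astype(np.float32)*1000
        print(n,cv2.minAreaRect(pts),cv2.minEnclosingCircle(pts)[0])
E
```

```text
[0.55261219 0.13015402 0.30734909] 2.25 [ 0.087 -0.006  0.002  0.053  0.013  0.073]
w3 sh (((502.76995849609375, 419.06060791015625), 17.133405685424805), np.int64(837)) tops (((441.7613830566406, 301.97613525390625), 22.36086654663086), np.int64(1857)) (((588.7637939453125, 271.73529052734375), 22.119840621948242), np.int64(1247))
white 975 (array([442.7, 302. ]), np.float64(23.75878047298509), np.float64(0.7313318261496474))
yel 686 (array([589.6, 271.8]), np.float64(42.16412100061712), np.float64(0.5699035138239273))
zb 0.3919886290214073
sq1 ((500.3875427246094, 126.050537109375), (15.222575187683105, 15.033032417297363), 44.03068161010742) (500.25299072265625, 126.07776641845703)
nar ((499.49273681640625, 110.22756958007812), (15.238591194152832, 15.21361255645752), 42.732913970947266) (499.4123229980469, 110.3605728149414)
wide ((484.72552490234375, 126.86185455322266), (15.042424201965332, 14.831520080566406), 89.66496276855469) (484.66143798828125, 126.90311431884766)
sq2 ((483.9127502441406, 111.30610656738281), (15.478167533874512, 14.962058067321777), 89.66464233398438) (4
[... 373 characters left out ...]
437))
yel 654 (array([589. , 272.6]), np.float64(40.40968042116126), np.float64(0.6403999158660485))
zb 0.03832717641546274
sq1 ((596.2643432617188, 101.94795227050781), (61.10026931762695, 60.814453125), 86.65143585205078) (596.7704467773438, 101.35601806640625)
nar ((592.5891723632812, 12.847623825073242), (50.383907318115234, 47.9192008972168), 41.43470001220703) (591.4151611328125, 14.032706260681152)
wide ((507.8564758300781, 104.83816528320312), (56.52605438232422, 59.19211196899414), 74.8211441040039) (508.0830993652344, 107.10891723632812)
sq2 ((503.2657775878906, 18.832714080810547), (62.361419677734375, 60.526554107666016), 87.13504028320312) (501.8776550292969, 19.784034729003906)
```

Run:
```python
from fit import *
for f in ['w3','w1']:
    p,s=pickle.load(open(f+'.pkl','rb'));P=cloud(p,s);z=np.nan_to_num(P[...,2])
    reg=(np.abs(P[...,0]-.548)<.12)&(np.abs(P[...,1]-.062)<.12)&(z<.06)
    zb=np.median(z[reg&(z>.034)])
    for n,c in dict(sq1=(.594,.104),nar=(.589,.016),wide=(.506,.109),sq2=(.501,.021)).items():
        m=reg&(np.hypot(P[...,0]-c[0],P[...,1]-c[1])<.045)&(z<zb-.003)&(z>.005)
        m=cv2.morphologyEx(m.astype(np.uint8),cv2.MORPH_OPEN,np.ones((3,3)))
        _,lab,st,_=cv2.connectedComponentsWithStats(m);k=1+np.argmax(st[1:,4]);v,u=np.nonzero(lab==k)
        pts=np.array([onplane(p,a,b,zb-.0015,s)[:2] for a,b in zip(u,v)],np.float32)*1000
        r=cv2.minAreaRect(pts);print(f,zb.round(4),n,np.round(r[0],1),np.round(r[1],1),round(r[2],1))
    m=reg&(z>.025)&(z<.05); m=cv2.morphologyEx(m.astype(np.uint8),cv2.MORPH_OPEN,np.ones((7,7)))>0
    print('block',cv2.minAreaRect(P[m][:,:2].astype(np.float32)*1000))
s=robot.read_state();print(s['tcp_pos'])
inc([.589,.272,.2],41.5+90,s)
inc([.589,.272,.2],41.5,s)
```

```text
w3 0.0385 sq1 [595.2 102.8] [60.5 60.4] 85.9
w3 0.0385 nar [590.2  14.8] [49.4 47.3] 89.7
w3 0.0385 wide [507.6 108. ] [59.2 58.8] 89.7
w3 0.0385 sq2 [502.7  19.7] [60.3 60. ] 86.5
block ((549.2073974609375, 60.82402801513672), (199.2626953125, 196.1260223388672), 86.73188018798828)
w1 0.0383 sq1 [595.2 103.3] [60.1 59.8] 86.9
w1 0.0383 nar [590.1  16.6] [48.  48.6] 78.0
w1 0.0383 wide [507.2 108.5] [58.4 58.6] 0.0
w1 0.0383 sq2 [502.6  20.8] [60. 60.] 86.5
block ((549.6976928710938, 61.708885192871094), (198.3044891357422, 197.11517333984375), 86.8160400390625)
[0.551853   0.132881   0.30738629]
row [-1.000e-04  0.000e+00 -1.161e-01] [0.4645 0.1216 0.3578] rows>= 5.8
row [-0.000e+00  1.000e-04  1.339e-01] [0.4645 0.1216 0.3578] rows>= 6.7
```

Request:
send_rows(increments=[[[0, 0, -0.116, 0.4645, 0.122, 0.35, 1], [0, 0, -0.116, 0.4645, 0.122, 0.35, 1], [0, 0, -0.116, 0.4645, 0.122, 0.35, 1], [0, 0, -0.116, 0.4645, 0.122, 0.35, 1], [0, 0, -0.116, 0.4645, 0.122, 0.35, 1]]])

```text
time: 2.72
tcp_pos: [0.5847, 0.2803, 0.1974]
eef_rot: [[-0.594, 0.805, -0.007], [0.805, 0.594, 0.0], [0.004, -0.005, -1.0]]
wrist_force: [-1.6, -0.3, -0.2]
grip_width: 0.998
```

Run:
```python
from h import *
s=robot.read_state();print(s['tcp_pos'],s['time'])
inc([.589,.272,.2],131.5,s)
```

```text
[0.58472466 0.28031996 0.19735909] 2.7167
row [-0.0008 -0.0007 -0.0141] [-0.0307 -0.005  -0.0089] rows>= 0.7
```

Request:
send_rows(increments=[[[0, 0, -0.0141, 0, 0, 0, 1], [0, 0, -0.0141, 0, 0, 0, 1], [0, 0, -0.0141, 0, 0, 0, 1]]])

```text
time: 2.97
tcp_pos: [0.5871, 0.2765, 0.2026]
eef_rot: [[-0.654, 0.757, -0.0], [0.757, 0.654, 0.0], [0.0, -0.0, -1.0]]
wrist_force: [-0.0, 0.3, -0.2]
grip_width: 1.001
```

Run:
```python
from h import *
s=robot.read_state();print(s['tcp_pos'],s['time'],s['qvel'].round(3))
inc([.589,.272,.036],131.5,s)
```

```text
[0.58714892 0.27651036 0.20255823] 2.9667 [-0.022 -0.021 -0.004 -0.002  0.     0.012]
row [-0.     -0.     -0.0018] [-0.0155 -0.0051  0.5552] rows>= 4.0
```

Request:
send_rows(increments=[[[0, 0, -0.0018, -0.0155, -0.005, 0.12, 1], [0, 0, -0.0018, -0.0155, -0.005, 0.24, 1], [0, 0, -0.0018, -0.0155, -0.005, 0.36, 1], [0, 0, -0.0018, -0.0155, -0.005, 0.47, 1], [0, 0, -0.0018, -0.0155, -0.005, 0.555, 1]]])

```text
time: 3.38
tcp_pos: [0.5887, 0.2702, 0.0342]
eef_rot: [[-0.66, 0.751, -0.001], [0.751, 0.66, -0.0], [0.001, -0.001, -1.0]]
wrist_force: [-1.0, -0.8, -0.4]
grip_width: 0.999
```

Request:
send_rows(increments=[[[0, 0, 0, 0, 0, 0, 1], [0, 0, 0, 0, 0, 0, 1]]])

```text
time: 3.55
tcp_pos: [0.5888, 0.2703, 0.0357]
eef_rot: [[-0.662, 0.75, -0.002], [0.75, 0.662, -0.0], [0.001, -0.002, -1.0]]
wrist_force: [0.8, -0.1, 1.3]
grip_width: 0.999
```

Run:
```python
from fit import *
s=robot.read_state();print(s['tcp_pos'],s['time'],s['qvel'].round(3))
p=viewer.read_camera('wrist');cv2.imwrite('pics/w4.png',p['pixels'][:,:,::-1])
P=cloud(p,s);print(circ(P,(.589,.272),.03,.085,.11))
```

```text
[0.58884569 0.27032694 0.03567313] 3.55 [ 0.002 -0.051 -0.049  0.001  0.003 -0.012]
(((588.962646484375, 271.1825256347656), 22.45979118347168), np.int64(12821))
```

View pics/w4.png

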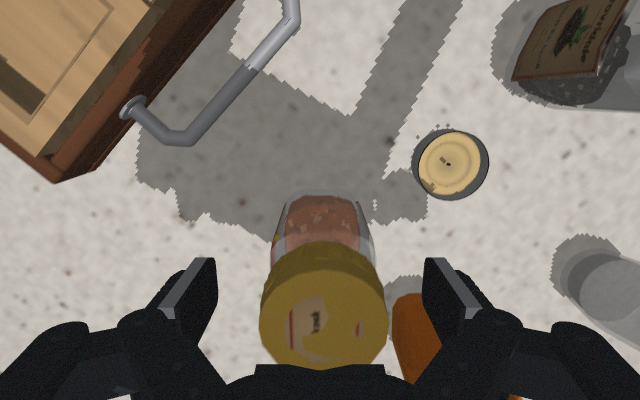

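Request:
send_rows(increments=[[[0, 0, 0, 0, 0, 0, -1], [0, 0, 0, 0, 0, 0, -1], [0, 0, 0, 0, 0, 0, -1], [0, 0, 0, 0, 0, 0, -1], [0, 0, 0, 0, 0, 0, -1]]], newtons=30)

```text
time: 4.02
tcp_pos: [0.5908, 0.2712, 0.0381]
eef_rot: [[-0.663, 0.748, 0.003], [0.748, 0.663, 0.001], [-0.001, 0.003, -1.0]]
wrist_force: [-1.1, 1.1, 6.4]
grip_width: 0.512
```

Request:
send_rows(increments=[[[0, 0, 0, 0, 0, 0, -1], [0, 0, 0, 0, 0, 0, -1], [0, 0, 0, 0, 0, 0, -1]]])

```text
time: 4.27
tcp_pos: [0.5908, 0.2712, 0.0381]
eef_rot: [[-0.663, 0.748, 0.003], [0.748, 0.663, 0.001], [-0.001, 0.003, -1.0]]
wrist_force: [-1.0, 1.0, 6.8]
grip_width: 0.511
```

Request:
send_rows(increments=[[[0, 0, 0, 0, 0, -0.1, -1], [0, 0, 0, 0, 0, -0.2, -1], [0, 0, 0, 0, 0, -0.3, -1], [0, 0, 0, 0, 0, -0.4, -1], [0, 0, 0, 0, 0, -0.4, -1]]])

```text
time: 4.68
tcp_pos: [0.5937, 0.2717, 0.1641]
eef_rot: [[-0.663, 0.748, 0.012], [0.748, 0.663, 0.003], [-0.006, 0.011, -1.0]]
wrist_force: [0.9, 0.5, -0.9]
grip_width: 0.509
```

Run:
```python
from h import *
s=robot.read_state();print(s['tcp_pos'],s['time'],s['grip_width'],s['wrist_force'])
inc([.595,.103,.15],86.6,s)
```

```text
[0.5937484  0.27171682 0.16413296] 4.6833 0.508768094603771 [ 0.94864752  0.53595367 -0.89979205]
row [0.0019 0.0002 0.1249] [-0.4234 -0.3704  0.0455] rows>= 6.3
```

Request:
send_rows(increments=[[[0, 0, 0.019, -0.06, -0.05, 0, -1], [0, 0, 0.038, -0.13, -0.11, 0, -1], [0, 0, 0.057, -0.2, -0.18, 0, -1], [0, 0, 0.076, -0.28, -0.24, 0.02, -1], [0, 0, 0.095, -0.35, -0.3, 0.03, -1]]])

```text
time: 5.1
tcp_pos: [0.5916, 0.1309, 0.1466]
eef_rot: [[-0.122, 0.993, -0.0], [0.993, 0.122, -0.0], [-0.0, -0.0, -1.0]]
wrist_force: [1.0, -0.1, -2.0]
grip_width: 0.509
```

Run:
```python
from h import *
s=robot.read_state();print(s['tcp_pos'],s['time'],s['grip_width'],s['wrist_force'])
inc([.595,.103,.15],86.6,s)
```

```text
[0.59160664 0.13088614 0.1465626 ] 5.1 0.5085550959159197 [ 1.02075808 -0.08757157 -2.042851  ]
row [-0.      0.0001  0.0289] [-0.0936 -0.0001 -0.0114] rows>= 1.5
```

Request:
send_rows(increments=[[[0, 0, 0.015, -0.05, 0, 0, -1], [0, 0, 0.029, -0.09, 0, 0, -1], [0, 0, 0.029, -0.09, 0, 0, -1], [0, 0, 0.029, -0.09, 0, 0, -1], [0, 0, 0.029, -0.09, 0, 0, -1]]])

```text
time: 5.52
tcp_pos: [0.5952, 0.1062, 0.147]
eef_rot: [[0.051, 0.999, -0.0], [0.999, -0.051, 0.0], [0.0, -0.0, -1.0]]
wrist_force: [-0.6, -0.1, -1.6]
grip_width: 0.51
```

Run:
```python
from fit import *
s=robot.read_state();print(s['tcp_pos'],s['time'],s['qvel'].round(3),s['wrist_force'])
inc([.595,.103,.055],86.6,s)
p=viewer.read_camera('wrist');cv2.imwrite('pics/w5.png',p['pixels'][:,:,::-1])
P=cloud(p,s);print(circ(P,(.595,.103),.03,.2,.24))
m=(np.hypot(P[...,0]-.595,P[...,1]-.103)<.03)&(P[...,2]<.26); print(np.nanpercentile(P[m][:,2],[5,50,95]))
```

```text
[0.5951942  0.10624179 0.14696856] 5.5167 [ 0.015 -0.001 -0.001 -0.001  0.002  0.008] [-0.56627357 -0.14862677 -1.61873972]
row [-0.     -0.0001  0.0013] [-0.0109  0.      0.3066] rows>= 2.2
(((593.3426513671875, 103.11032104492188), 29.451181411743164), np.int64(16670))
[0.01342445 0.20831259 0.25183593]
```

View pics/w5.png

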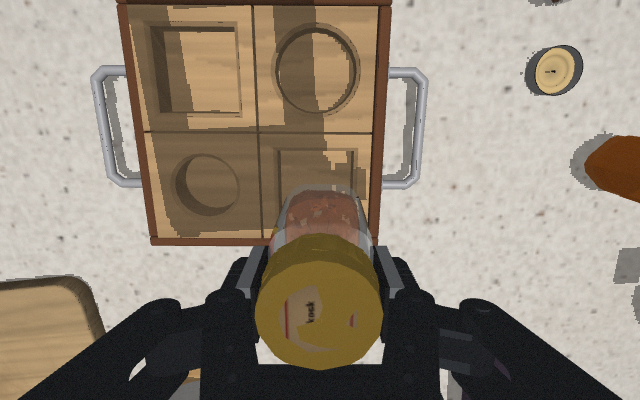

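Request:
send_rows(increments=[[[0, 0, 0, -0.011, 0, 0.08, -1], [0, 0, 0, -0.011, 0, 0.16, -1], [0, 0, 0, -0.011, 0, 0.23, -1], [0, 0, 0, -0.011, 0, 0.28, -1], [0, 0, 0, -0.011, 0, 0.3, -1]]])

```text
time: 5.98
tcp_pos: [0.593, 0.1035, 0.0542]
eef_rot: [[0.051, 0.999, -0.005], [0.999, -0.051, 0.0], [0.0, -0.005, -1.0]]
wrist_force: [-0.2, -0.4, -1.7]
grip_width: 0.51
```

Request:
send_rows(increments=[[[0, 0, 0, 0, 0, 0.006, -1], [0, 0, 0, 0, 0, 0.012, -1], [0, 0, 0, 0, 0, 0.015, -1]]])

```text
time: 6.23
tcp_pos: [0.5961, 0.1027, 0.0536]
eef_rot: [[0.053, 0.999, 0.002], [0.999, -0.053, 0.0], [0.0, 0.002, -1.0]]
wrist_force: [0.7, 0.2, -1.4]
grip_width: 0.508
```

Request:
send_rows(increments=[[[0, 0, 0, 0, 0, 0.004, -1], [0, 0, 0, 0, 0, 0.008, -1], [0, 0, 0, 0, 0, 0.008, -1]]])

```text
time: 6.48
tcp_pos: [0.5965, 0.1024, 0.0521]
eef_rot: [[0.054, 0.999, 0.003], [0.999, -0.054, 0.0], [0.0, 0.003, -1.0]]
wrist_force: [-1.4, 1.4, 4.3]
grip_width: 0.513
```

Request:
send_rows(increments=[[[0, 0, 0, 0, 0, 0, 0.7], [0, 0, 0, 0, 0, 0, 0.7], [0, 0, 0, 0, 0, 0, 0.7], [0, 0, 0, 0, 0, -0.06, 0.7], [0, 0, 0, 0, 0, -0.16, 0.7]]])

```text
time: 6.9
tcp_pos: [0.5921, 0.1022, 0.0949]
eef_rot: [[0.054, 0.999, -0.008], [0.999, -0.054, 0.0], [-0.0, -0.008, -1.0]]
wrist_force: [0.5, 0.4, -0.1]
grip_width: 0.85
```

Request:
send_rows(increments=[[[0, 0, 0, 0, -0.1, -0.12, 1], [0, 0, 0, 0, -0.2, -0.24, 1], [0, 0, 0, 0, -0.25, -0.3, 1], [0, 0, 0, 0, -0.25, -0.3, 1], [0, 0, 0, 0, -0.25, -0.3, 1]]])

```text
time: 7.32
tcp_pos: [0.5211, 0.1064, 0.1905]
eef_rot: [[0.054, 0.999, 0.005], [0.999, -0.054, -0.0], [0.0, 0.005, -1.0]]
wrist_force: [0.5, 0.2, 0.1]
grip_width: 1.002
```

Run:
```python
from fit import *
s=robot.read_state();print(s['tcp_pos'],s['time'],s['qvel'].round(3),s['wrist_force'])
inc([.442,.302,.16],113.8,s)
inc([.442,.302,.16],23.8,s)
p=viewer.read_camera('wrist');cv2.imwrite('pics/w6.png',p['pixels'][:,:,::-1])
P=cloud(p,s);print(circ(P,(.595,.103),.03,.1,.125))
```

```text
[0.52110818 0.10642809 0.19052066] 7.3167 [-0.007  0.067  0.01  -0.001 -0.016  0.   ] [0.47152814 0.19097983 0.11981057]
row [ 0.0008  0.0002 -0.0746] [ 0.6368 -0.2988  0.1004] rows>= 5.1
row [ 0.0007 -0.0004  0.1754] [ 0.6368 -0.2988  0.1004] rows>= 8.8
(((595.6328125, 104.43795776367188), 22.69196891784668), np.int64(2542))
```

View pics/w6.png

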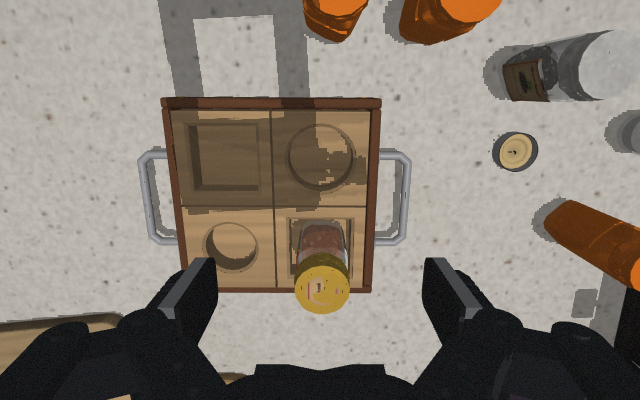

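Request:
send_rows(increments=[[[0, 0, -0.015, 0.13, -0.06, 0.0, 1], [0, 0, -0.03, 0.26, -0.12, 0.0, 1], [0, 0, -0.045, 0.39, -0.18, 0.0, 1], [0, 0, -0.06, 0.51, -0.24, 0.03, 1], [0, 0, -0.0746, 0.6368, -0.2988, 0.05, 1]]])

```text
time: 7.78
tcp_pos: [0.4417, 0.2994, 0.1718]
eef_rot: [[-0.406, 0.914, -0.002], [0.914, 0.406, -0.001], [0.0, -0.002, -1.0]]
wrist_force: [1.7, 0.2, -0.5]
grip_width: 1.002
```

Request:
send_rows(increments=[[[0, 0, 0, 0, 0, 0, 1], [0, 0, 0, 0, 0, 0, 1]]])

```text
time: 7.95
tcp_pos: [0.4409, 0.2995, 0.1714]
eef_rot: [[-0.406, 0.914, -0.004], [0.914, 0.406, -0.002], [-0.0, -0.004, -1.0]]
wrist_force: [0.7, -0.3, 0.2]
grip_width: 0.998
```

Run:
```python
from fit import *
s=robot.read_state();print(s['tcp_pos'],s['time'],s['qvel'].round(3),s['wrist_force'])
inc([.442,.302,.041],113.8,s)
p=viewer.read_camera('wrist');cv2.imwrite('pics/w7.png',p['pixels'][:,:,::-1])
P=cloud(p,s);print(circ(P,(.442,.302),.03,.095,.125))
m=(np.hypot(P[...,0]-.442,P[...,1]-.302)<.04)&(P[...,2]>.012)&(P[...,2]<.08)
print(m.sum(),sqfit(P[m],(.442,.302)))
```

```text
[0.44090905 0.29952108 0.17138163] 7.95 [-0.061 -0.018 -0.006 -0.014  0.003  0.003] [ 0.70849154 -0.31654218  0.20694685]
row [-0.0007  0.      0.0005] [0.0061 0.0085 0.4346] rows>= 3.1
(((441.5029602050781, 302.1777648925781), 22.377161026000977), np.int64(3262))
879 (array([442.3, 302.8]), np.float64(22.462828307716467), np.float64(0.5172175864347802))
```

View pics/w7.png

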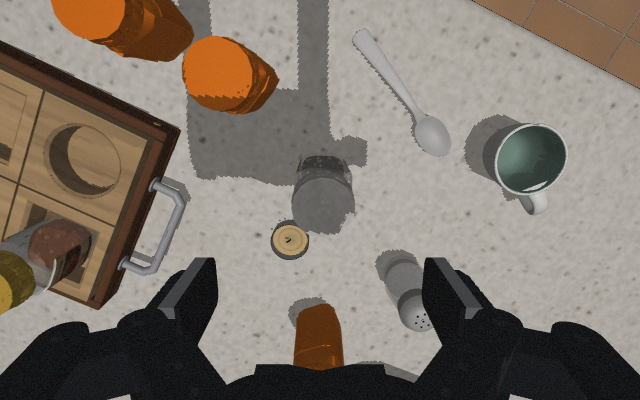

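Request:
send_rows(increments=[[[0, 0, 0, 0.008, 0.008, 0.1, 1], [0, 0, 0, 0.008, 0.008, 0.2, 1], [0, 0, 0, 0.008, 0.008, 0.3, 1], [0, 0, 0, 0.008, 0.008, 0.4, 1], [0, 0, 0, 0.008, 0.008, 0.434, 1]]])

```text
time: 8.42
tcp_pos: [0.4419, 0.2983, 0.0388]
eef_rot: [[-0.4, 0.917, -0.007], [0.917, 0.4, -0.003], [-0.0, -0.007, -1.0]]
wrist_force: [-1.4, -0.1, -0.3]
grip_width: 0.996
```

Request:
send_rows(increments=[[[0, 0, 0, 0, 0, 0, 1], [0, 0, 0, 0, 0, 0, -1], [0, 0, 0, 0, 0, 0, -1], [0, 0, 0, 0, 0, 0, -1], [0, 0, 0, 0, 0, 0, -1]]])

```text
time: 8.83
tcp_pos: [0.4454, 0.3022, 0.0457]
eef_rot: [[-0.403, 0.915, 0.003], [0.915, 0.403, 0.002], [0.0, 0.004, -1.0]]
wrist_force: [-0.2, 0.3, 3.5]
grip_width: 0.508
```

Request:
send_rows(increments=[[[0, 0, 0, 0, 0, 0, -1], [0, 0, 0, 0, 0, 0, -1], [0, 0, 0, 0, 0, 0, -1], [0, 0, 0, 0, 0, 0, -1]]])

```text
time: 9.17
tcp_pos: [0.4454, 0.3022, 0.0456]
eef_rot: [[-0.403, 0.915, 0.004], [0.915, 0.403, 0.001], [-0.0, 0.004, -1.0]]
wrist_force: [-0.5, 1.0, 6.9]
grip_width: 0.506
```

Request:
send_rows(increments=[[[0, 0, 0, 0, 0, -0.1, -1], [0, 0, 0, 0, 0, -0.2, -1], [0, 0, 0, 0, 0, -0.3, -1], [0, 0, 0, 0, 0, -0.4, -1], [0, 0, 0, 0, 0, -0.4, -1]]])

```text
time: 9.58
tcp_pos: [0.4477, 0.3031, 0.1709]
eef_rot: [[-0.403, 0.915, 0.011], [0.915, 0.403, 0.004], [-0.001, 0.012, -1.0]]
wrist_force: [2.4, 1.0, -0.2]
grip_width: 0.505
```

Run:
```python
from h import *
s=robot.read_state();print(s['tcp_pos'],s['time'],s['grip_width'],s['wrist_force'])
inc([.505,.020,.165],86.6,s)
```

```text
[0.44769289 0.30306117 0.17087268] 9.5833 0.5045446397014688 [ 2.43895008  0.99636345 -0.20066953]
row [ 0.0019 -0.0003  0.0755] [-0.9404 -0.2061  0.0178] rows>= 6.9
```

Request:
send_rows(increments=[[[0, 0, 0.01, -0.1, -0.02, 0, -1], [0, 0, 0.02, -0.23, -0.05, 0, -1], [0, 0, 0.035, -0.36, -0.08, 0, -1], [0, 0, 0.05, -0.49, -0.11, 0, -1], [0, 0, 0.06, -0.62, -0.14, 0, -1]]])

```text
time: 10.0
tcp_pos: [0.48, 0.1127, 0.1635]
eef_rot: [[-0.034, 0.999, 0.0], [0.999, 0.034, -0.0], [-0.0, 0.0, -1.0]]
wrist_force: [1.3, 0.0, -1.4]
grip_width: 0.51
```

Run:
```python
from h import *
s=robot.read_state();print(s['tcp_pos'],s['time'],s['grip_width'],s['wrist_force'])
inc([.505,.020,.165],86.6,s)
```

```text
[0.48003996 0.11268734 0.16345054] 10.0 0.5102964675375238 [ 1.29630123  0.03385724 -1.43202513]
row [0.     0.     0.0149] [-0.3116  0.0726 -0.0051] rows>= 2.3
```

Request:
send_rows(increments=[[[0, 0, 0.008, -0.12, 0.03, 0, -1], [0, 0, 0.015, -0.23, 0.06, 0, -1], [0, 0, 0.015, -0.31, 0.07, 0, -1], [0, 0, 0.015, -0.31, 0.07, 0, -1], [0, 0, 0.015, -0.31, 0.07, 0, -1]]])

```text
time: 10.42
tcp_pos: [0.5047, 0.0209, 0.1633]
eef_rot: [[0.059, 0.998, -0.0], [0.998, -0.059, 0.0], [0.0, -0.0, -1.0]]
wrist_force: [0.0, 0.8, -1.3]
grip_width: 0.506
```

Run:
```python
from fit import *
s=robot.read_state();print(s['tcp_pos'],s['time'],s['qvel'].round(3),s['wrist_force'])
inc([.505,.020,.0596],86.6,s)
p=viewer.read_camera('wrist');cv2.imwrite('pics/w8.png',p['pixels'][:,:,::-1])
P=cloud(p,s);print(circ(P,(.503,.020),.03,.2,.24))
m=(np.hypot(P[...,0]-.503,P[...,1]-.02)<.03)&(P[...,2]<.26); print(np.nanpercentile(P[m][:,2],[5,50,95]))
```

```text
[0.50473168 0.02091862 0.16325413] 10.4167 [ 0.045 -0.006  0.011  0.01   0.005  0.008] [ 0.00427497  0.75650892 -1.31471853]
row [-0.0001 -0.      0.    ] [-0.003   0.0012  0.3455] rows>= 2.5
(((499.41815185546875, 19.96401023864746), 29.450485229492188), np.int64(17693))
[0.01317504 0.22482492 0.25732346]
```

View pics/w8.png

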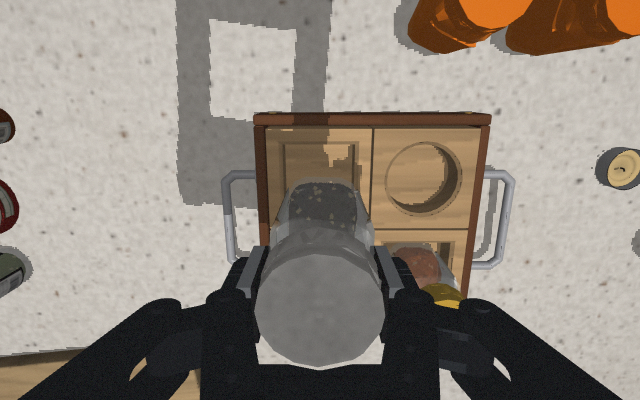

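Request:
send_rows(increments=[[[0, 0, 0, 0, 0, 0.09, -1], [0, 0, 0, 0, 0, 0.18, -1], [0, 0, 0, 0, 0, 0.26, -1], [0, 0, 0, 0, 0, 0.31, -1], [0, 0, 0, 0, 0, 0.335, -1]]])

```text
time: 10.88
tcp_pos: [0.5025, 0.024, 0.0605]
eef_rot: [[0.054, 0.999, -0.004], [0.999, -0.054, 0.001], [0.001, -0.004, -1.0]]
wrist_force: [-0.0, 0.9, -1.1]
grip_width: 0.507
```

Request:
send_rows(increments=[[[0, 0, 0, 0, 0, 0.006, -1], [0, 0, 0, 0, 0, 0.012, -1], [0, 0, 0, 0, 0, 0.018, -1]]])

```text
time: 11.13
tcp_pos: [0.5062, 0.0227, 0.0596]
eef_rot: [[0.056, 0.998, 0.002], [0.998, -0.056, 0.0], [0.0, 0.002, -1.0]]
wrist_force: [-5.0, 4.0, 19.4]
grip_width: 0.504
```

Request:
send_rows(increments=[[[0, 0, 0, 0, 0, -0.004, -1], [0, 0, 0, 0, 0, -0.006, 0.7], [0, 0, 0, 0, 0, -0.006, 0.7], [0, 0, 0, 0, 0, -0.006, 0.7], [0, 0, 0, 0, 0, -0.08, 0.7]]])

```text
time: 11.55
tcp_pos: [0.5018, 0.0225, 0.0786]
eef_rot: [[0.057, 0.998, -0.007], [0.998, -0.057, 0.001], [0.001, -0.007, -1.0]]
wrist_force: [-1.1, -0.6, -0.1]
grip_width: 0.85
```

Request:
send_rows(increments=[[[0, 0, 0, 0, 0, -0.1, 1], [0, 0, 0, 0.1, -0.05, -0.2, 1], [0, 0, 0, 0.2, -0.1, -0.28, 1], [0, 0, 0, 0.3, -0.15, -0.28, 1], [0, 0, 0, 0.3, -0.15, -0.28, 1]]])

```text
time: 11.97
tcp_pos: [0.464, 0.1187, 0.1678]
eef_rot: [[0.053, 0.999, 0.003], [0.999, -0.053, 0.002], [0.002, 0.003, -1.0]]
wrist_force: [-0.7, -0.1, -1.1]
grip_width: 1.0
```

Run:
```python
from fit import *
s=robot.read_state();print(s['tcp_pos'],s['time'],s['qvel'].round(3),s['wrist_force'])
inc([.5028,.4195,.17],90,s)
p=viewer.read_camera('wrist');cv2.imwrite('pics/w9.png',p['pixels'][:,:,::-1])
P=cloud(p,s);print(circ(P,(.503,.020),.03,.11,.13),circ(P,(.595,.103),.03,.1,.125),circ(P,(.5028,.4195),.035,.075,.1))
```

```text
[0.46403305 0.11873764 0.16784214] 11.9667 [-0.07   0.053  0.008 -0.049 -0.032 -0.096] [-0.68895088 -0.14905542 -1.13738455]
row [ 0.0005 -0.0004 -0.0084] [ 1.008   0.076  -0.0046] rows>= 7.3
(((503.24853515625, 24.760154724121094), 22.632095336914062), np.int64(1734)) (((594.1398315429688, 104.36390686035156), 22.036935806274414), np.int64(1355)) (((0.0, 0.0), 0.0), np.int64(0))
```

View pics/w9.png

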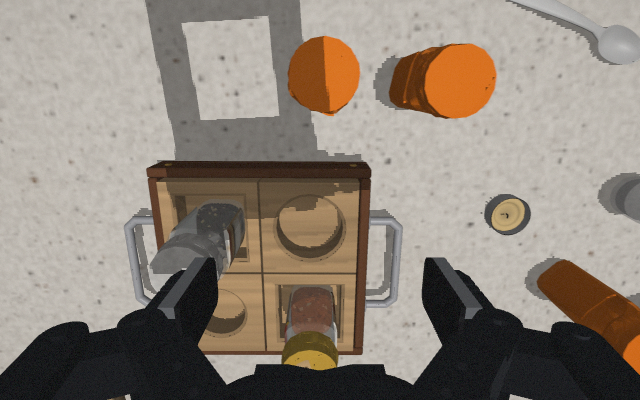

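Request:
send_rows(increments=[[[0, 0, 0, 0.13, 0.01, 0, 1], [0, 0, 0, 0.26, 0.02, 0, 1], [0, 0, 0, 0.39, 0.03, 0, 1], [0, 0, -0.004, 0.52, 0.04, 0, 1], [0, 0, -0.008, 0.65, 0.05, 0, 1]]])

```text
time: 12.43
tcp_pos: [0.4916, 0.3091, 0.165]
eef_rot: [[0.006, 1.0, -0.0], [1.0, -0.006, -0.001], [-0.001, -0.0, -1.0]]
wrist_force: [0.8, -0.2, 0.3]
grip_width: 1.002
```

Request:
send_rows(increments=[[[0, 0, 0, 0.12, 0.01, 0, 1], [0, 0, 0, 0.24, 0.02, 0, 1], [0, 0, 0, 0.33, 0.02, 0, 1], [0, 0, 0, 0.33, 0.02, 0, 1], [0, 0, 0, 0.33, 0.02, 0, 1]]])

```text
time: 12.85
tcp_pos: [0.4976, 0.4075, 0.1644]
eef_rot: [[0.005, 1.0, -0.001], [1.0, -0.005, -0.001], [-0.001, -0.001, -1.0]]
wrist_force: [0.3, -0.4, -0.4]
grip_width: 1.0
```

Run:
```python
from fit import *
s=robot.read_state();print(s['tcp_pos'],s['time'],s['qvel'].round(3),s['wrist_force'])
p=viewer.read_camera('wrist');cv2.imwrite('pics/w10.png',p['pixels'][:,:,::-1])
P=cloud(p,s);print(circ(P,(.5028,.4195),.035,.075,.1))
m=(np.hypot(P[...,0]-.503,P[...,1]-.4195)<.035)&(P[...,2]<.11)&(P[...,2]>.02);Q=P[m]
for a in np.arange(.02,.09,.01):
    q=Q[np.abs(Q[:,2]-a)<.005]; print(a.round(2),len(q),q.min(0)[:2].round(3) if len(q) else '',q.max(0)[:2].round(3) if len(q) else '')
inc([.5028,.4195,.024],90,s)
```

```text
[0.4976438  0.40745586 0.164362  ] 12.85 [-0.035 -0.028  0.036 -0.007  0.004 -0.007] [ 0.28050779 -0.37737098 -0.37428185]
(((503.096435546875, 420.197021484375), 17.276254653930664), np.int64(1583))
0.02 14 [0.482 0.404] [0.491 0.433]
0.03 155 [0.482 0.401] [0.508 0.442]
0.04 241 [0.483 0.401] [0.509 0.442]
0.05 238 [0.485 0.402] [0.508 0.44 ]
0.06 148 [0.486 0.404] [0.502 0.437]
0.07 95 [0.486 0.405] [0.496 0.435]
0.08 835 [0.486 0.403] [0.52  0.437]
row [-0.0002  0.0002 -0.0007] [0.0408 0.0175 0.4678] rows>= 3.4
```

View pics/w10.png

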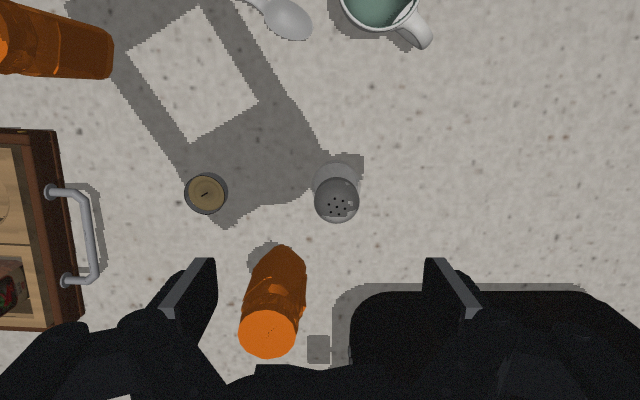

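Run:
```python
from fit import *
P=cloud(*pickle.load(open('w1.pkl','rb')))
m=(P[...,1]>.36)&(P[...,1]<.55)&(P[...,0]>.52)&(P[...,2]>.03)&(P[...,2]<.25)&(np.hypot(P[...,0]-.594,P[...,1]-.366)>.04);m[:,:360]=0
Q=P[m];print(np.percentile(Q[:,0],[0,1,5]),np.percentile(Q[:,2],[50,99]),np.percentile(Q[:,1],[0,1]))
```

```text
[0.52015768 0.61695761 0.61759074] [0.12194078 0.18649463] [0.41140378 0.41445799]
```

Toaster starts at x≈0.617, so it is clear of the gripper. Descend on the shaker.

Request:
send_rows(increments=[[[0, 0, 0, 0.045, 0.018, 0.08, 1], [0, 0, 0, 0.045, 0.018, 0.18, 1], [0, 0, 0, 0.045, 0.018, 0.28, 1], [0, 0, 0, 0.045, 0.018, 0.38, 1], [0, 0, 0, 0.045, 0.018, 0.455, 1]]])

```text
time: 13.32
tcp_pos: [0.5026, 0.4178, 0.0263]
eef_rot: [[0.008, 1.0, -0.003], [1.0, -0.008, -0.002], [-0.002, -0.003, -1.0]]
wrist_force: [-0.2, 1.1, -0.5]
grip_width: 1.003
```

Request:
send_rows(increments=[[[0, 0, 0, 0, 0, 0.008, 1], [0, 0, 0, 0, 0, 0.008, 1]]])

```text
time: 13.48
tcp_pos: [0.5024, 0.4183, 0.0251]
eef_rot: [[0.008, 1.0, -0.004], [1.0, -0.008, -0.002], [-0.002, -0.004, -1.0]]
wrist_force: [-0.2, 0.1, 0.7]
grip_width: 1.001
```

Run:
```python
from fit import *
s=robot.read_state();print(s['tcp_pos'],s['time'],s['qvel'].round(3),s['wrist_force'])
p=viewer.read_camera('wrist');cv2.imwrite('pics/w11.png',p['pixels'][:,:,::-1])
P=cloud(p,s);print(circ(P,(.5028,.4195),.03,.075,.1))
```

```text
[0.50240979 0.41831122 0.02505745] 13.4833 [ 0.01  -0.046 -0.047  0.004  0.008  0.003] [-0.18147861  0.07824495  0.69749942]
(((502.7980651855469, 419.9510192871094), 17.23468589782715), np.int64(6454))
```

View pics/w11.png

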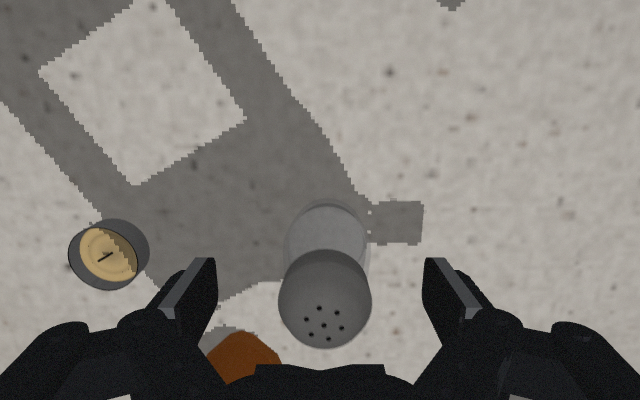

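Request:
send_rows(increments=[[[0, 0, 0, 0.004, 0, 0.004, -1], [0, 0, 0, 0.004, 0, 0.004, -1], [0, 0, 0, 0.004, 0, 0.004, -1], [0, 0, 0, 0.004, 0, 0.004, -1], [0, 0, 0, 0.004, 0, 0.004, -1]]], newtons=30)

```text
time: 13.95
tcp_pos: [0.5041, 0.4223, 0.0271]
eef_rot: [[0.006, 1.0, 0.002], [1.0, -0.006, 0.001], [0.001, 0.002, -1.0]]
wrist_force: [-0.7, -1.1, 4.2]
grip_width: 0.408
```

Request:
send_rows(increments=[[[0, 0, 0, 0, 0, 0, -1], [0, 0, 0, 0, 0, 0, -1], [0, 0, 0, 0, 0, 0, -1]]])

```text
time: 14.2
tcp_pos: [0.5041, 0.4223, 0.0271]
eef_rot: [[0.006, 1.0, 0.002], [1.0, -0.006, 0.001], [0.001, 0.002, -1.0]]
wrist_force: [-0.9, -1.2, 6.3]
grip_width: 0.403
```

Request:
send_rows(increments=[[[0, 0, 0, 0, 0, -0.03, -1], [0, 0, 0, 0, 0, -0.06, -1], [0, 0, 0, 0, 0, -0.06, -1]]])

```text
time: 14.45
tcp_pos: [0.5043, 0.4228, 0.046]
eef_rot: [[0.006, 1.0, 0.003], [1.0, -0.006, 0.002], [0.002, 0.003, -1.0]]
wrist_force: [0.5, 0.9, -0.3]
grip_width: 0.41
```

Run:
```python
from fit import *
s=robot.read_state();print(s['tcp_pos'],s['time'],s['grip_width'],s['wrist_force'])
p=viewer.read_camera('wrist');cv2.imwrite('pics/w12.png',p['pixels'][:,:,::-1])
P=cloud(p,s);c=circ(P,(.5038,.421),.025,.09,.12);print(c)
m=(np.hypot(P[...,0]-.5038,P[...,1]-.421)<.02)&(P[...,2]<.13)&(P[...,2]>.08);print(np.percentile(P[m][:,2],[50,98]))
```

```text
[0.50425237 0.42277467 0.04597293] 14.45 0.41032235305422143 [ 0.45555514  0.86850961 -0.3158296 ]
(((503.24493408203125, 420.987060546875), 24.794414520263672), np.int64(9379))
[0.1025834  0.10720986]
```

View pics/w12.png

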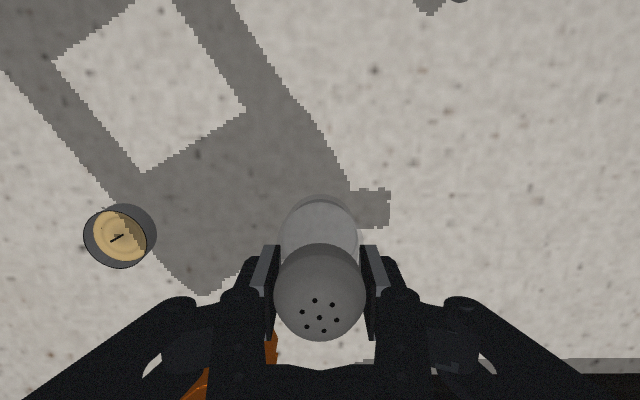

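Request:
send_rows(increments=[[[0, 0, 0, 0, 0, -0.1, -1], [0, 0, 0, 0, 0, -0.2, -1], [0, 0, 0, 0, 0, -0.3, -1], [0, 0, 0, -0.05, 0, -0.4, -1], [0, 0, 0, -0.13, 0, -0.42, -1]]])

```text
time: 14.92
tcp_pos: [0.5053, 0.3857, 0.1758]
eef_rot: [[0.004, 1.0, 0.008], [1.0, -0.004, 0.005], [0.005, 0.008, -1.0]]
wrist_force: [1.0, 0.9, 0.1]
grip_width: 0.409
```

Request:
send_rows(increments=[[[0, 0, 0, -0.13, 0, 0, -1], [0, 0, 0, -0.26, 0, 0, -1], [0, 0, 0, -0.39, 0, 0, -1], [0, 0, 0, -0.52, 0, 0, -1], [0, 0, 0, -0.65, 0, 0, -1]]])

```text
time: 15.33
tcp_pos: [0.501, 0.1863, 0.1694]
eef_rot: [[0.006, 1.0, -0.0], [1.0, -0.006, -0.0], [-0.0, -0.0, -1.0]]
wrist_force: [1.5, -0.3, -1.8]
grip_width: 0.406
```

Run:
```python
from h import *
s=robot.read_state();print(s['tcp_pos'],s['time'],s['grip_width'],s['wrist_force'])
inc([.5084,.109,.17],90,s)
```

```text
[0.50102395 0.18634077 0.1694279 ] 15.3333 0.4064980224657569 [ 1.45428745 -0.30058674 -1.76994509]
row [-0.      0.     -0.0009] [-0.2577  0.026  -0.0019] rows>= 1.9
```

Request:
send_rows(increments=[[[0, 0, 0, -0.12, 0.02, 0, -1], [0, 0, 0, -0.22, 0.02, 0, -1], [0, 0, 0, -0.25, 0.02, 0, -1], [0, 0, 0, -0.25, 0.02, 0, -1], [0, 0, 0, -0.25, 0.02, 0, -1]]])

```text
time: 15.75
tcp_pos: [0.5071, 0.1131, 0.1695]
eef_rot: [[0.008, 1.0, -0.0], [1.0, -0.008, 0.001], [0.001, -0.0, -1.0]]
wrist_force: [-1.1, 0.4, -1.7]
grip_width: 0.409
```

Run:
```python
from fit import *
s=robot.read_state();print(s['tcp_pos'],s['time'],s['qvel'].round(3),s['wrist_force'])
inc([.5084,.109,.044],90,s)
p=viewer.read_camera('wrist');cv2.imwrite('pics/w13.png',p['pixels'][:,:,::-1])
P=cloud(p,s);z=P[...,2]
x,y=s['tcp_pos'][:2]
m=(np.hypot(P[...,0]-x,P[...,1]-y)<.016)&(z<.25)&(z>.17);print(np.percentile(z[m],[50,98]),P[m].mean(0))
print(circ(P,(.503,.022),.03,.11,.13),np.median(z[(np.hypot(P[...,0]-.503,P[...,1]-.022)<.02)&(z>.1)&(z<.14)]))
```

```text
[0.50714104 0.11305099 0.16953996] 15.75 [ 0.036  0.005 -0.005  0.001  0.003  0.001] [-1.10578139  0.44722367 -1.71937465]
row [-0.     -0.0001 -0.0012] [-0.0138  0.0044  0.4185] rows>= 3.0
[0.22811211 0.23068334] [0.50276845 0.11304036 0.22730377]
(((503.4964599609375, 24.668689727783203), 22.71180534362793), np.int64(3970)) 0.12154955765610294
```

View pics/w13.png

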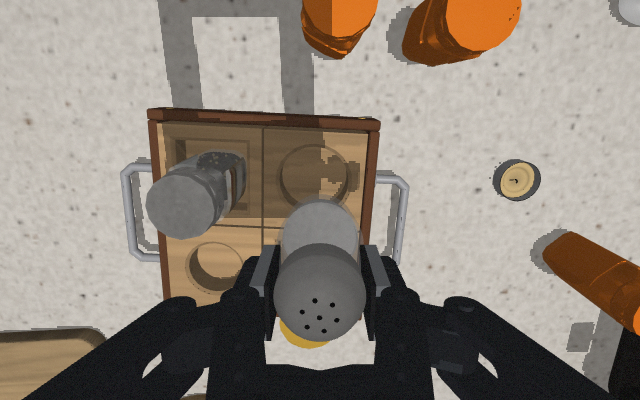

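Request:
send_rows(increments=[[[0, 0, 0, -0.014, 0.004, 0.09, -1], [0, 0, 0, -0.014, 0.004, 0.19, -1], [0, 0, 0, -0.014, 0.004, 0.29, -1], [0, 0, 0, -0.014, 0.004, 0.37, -1], [0, 0, 0, -0.014, 0.004, 0.405, -1]]])

```text
time: 16.22
tcp_pos: [0.5055, 0.1105, 0.0445]
eef_rot: [[0.004, 1.0, -0.006], [1.0, -0.004, 0.0], [0.0, -0.006, -1.0]]
wrist_force: [-0.4, -0.4, -0.4]
grip_width: 0.406
```

Request:
send_rows(increments=[[[0, 0, 0, 0, 0, 0.006, -1], [0, 0, 0, 0, 0, 0.012, -1], [0, 0, 0, 0, 0, 0.016, -1]]])

```text
time: 16.47
tcp_pos: [0.5097, 0.1093, 0.0446]
eef_rot: [[0.005, 1.0, 0.003], [1.0, -0.005, 0.0], [0.0, 0.003, -1.0]]
wrist_force: [0.6, -0.1, -0.9]
grip_width: 0.409
```

Request:
send_rows(increments=[[[0, 0, 0, 0, 0, 0.004, -1], [0, 0, 0, 0, 0, 0.008, -1], [0, 0, 0, 0, 0, 0.01, -1]]])

```text
time: 16.72
tcp_pos: [0.5092, 0.1087, 0.0412]
eef_rot: [[0.006, 1.0, 0.002], [1.0, -0.006, -0.0], [-0.0, 0.002, -1.0]]
wrist_force: [-0.0, -0.1, 2.2]
grip_width: 0.406
```

Request:
send_rows(increments=[[[0, 0, 0, 0, 0, 0.002, -1], [0, 0, 0, 0, 0, 0.002, 0.4], [0, 0, 0, 0, 0, 0.002, 0.4], [0, 0, 0, 0, 0, 0.002, 0.4], [0, 0, 0, 0, 0, -0.06, 0.4]]])

```text
time: 17.13
tcp_pos: [0.5054, 0.1086, 0.0554]
eef_rot: [[0.006, 1.0, -0.006], [1.0, -0.006, 0.0], [0.0, -0.006, -1.0]]
wrist_force: [-0.2, -0.4, -0.6]
grip_width: 0.699
```

Request:
send_rows(increments=[[[0, 0, 0, 0, 0, -0.1, 0.4], [0, 0, 0, 0, 0, -0.22, 0.4], [0, 0, 0, -0.05, -0.1, -0.34, 0.7], [0, 0, 0, -0.15, -0.15, -0.42, 1], [0, 0, 0, -0.15, -0.15, -0.42, 1]]])

```text
time: 17.55
tcp_pos: [0.4637, 0.0618, 0.1889]
eef_rot: [[0.006, 1.0, 0.006], [1.0, -0.006, -0.002], [-0.002, 0.006, -1.0]]
wrist_force: [-0.1, 0.0, 0.5]
grip_width: 0.998
```

Run:
```python
from fit import *
s=robot.read_state();print(s['tcp_pos'],s['time'],s['qvel'].round(3),s['wrist_force'])
inc([.437,-.262,.2],90,s)
p=viewer.read_camera('wrist');cv2.imwrite('pics/w14.png',p['pixels'][:,:,::-1])
P=cloud(p,s);z=P[...,2]
print(circ(P,(.507,.108),.03,.085,.11),np.percentile(z[(np.hypot(P[...,0]-.507,P[...,1]-.108)<.02)&(z>.09)&(z<.12)],[50,98]))
```

```text
[0.46369368 0.06184128 0.18889967] 17.55 [-0.097 -0.069  0.044  0.034  0.016 -0.046] [-0.05003318  0.04813339  0.54936164]
row [ 0.001   0.0004 -0.001 ] [-1.0801 -0.0821 -0.0351] rows>= 7.8
(((508.1863098144531, 106.4328842163086), 17.399290084838867), np.int64(1387)) [0.09877141 0.10208006]
```

View pics/w14.png

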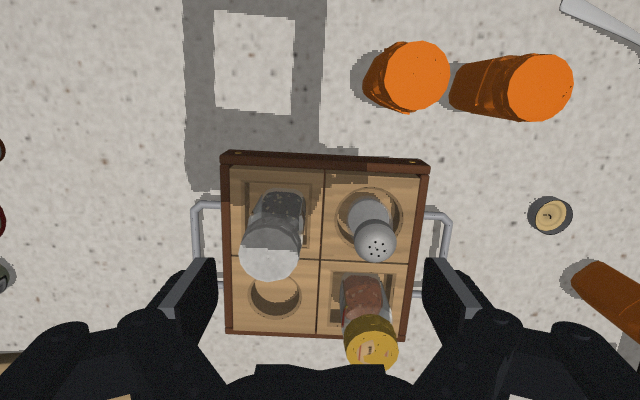

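Request:
send_rows(increments=[[[0, 0, 0, -0.1, -0.01, 0, 1], [0, 0, 0, -0.23, -0.02, 0, 1], [0, 0, 0, -0.36, -0.03, 0, 1], [0, 0, 0, -0.49, -0.04, 0, 1], [0, 0, 0, -0.62, -0.05, 0, 1]]])

```text
time: 18.02
tcp_pos: [0.4465, -0.1229, 0.1831]
eef_rot: [[0.006, 1.0, -0.001], [1.0, -0.006, 0.001], [0.001, -0.001, -1.0]]
wrist_force: [1.6, -0.6, -0.8]
grip_width: 1.004
```

Request:
send_rows(increments=[[[0, 0, 0, -0.13, 0, 0, 1], [0, 0, 0, -0.24, 0, 0, 1], [0, 0, 0, -0.34, 0, 0, 1], [0, 0, 0, -0.34, 0, 0, 1], [0, 0, 0, -0.34, 0, 0, 1]]])

```text
time: 18.43
tcp_pos: [0.446, -0.2247, 0.1827]
eef_rot: [[0.009, 1.0, -0.002], [1.0, -0.009, 0.002], [0.002, -0.002, -1.0]]
wrist_force: [-0.2, -0.4, 0.5]
grip_width: 1.001
```

Run:
```python
from fit import *
s=robot.read_state();print(s['tcp_pos'],s['time'],s['qvel'].round(3),s['wrist_force'])
p=viewer.read_camera('wrist');cv2.imwrite('pics/w15.png',p['pixels'][:,:,::-1])
P=cloud(p,s);z=P[...,2];pickle.dump((p,s),open('w15.pkl','wb'))
m=(np.hypot(P[...,0]-.437,P[...,1]+.262)<.035)&(z<.12)&(z>.015);Q=P[m]
for a in np.arange(.02,.11,.01):
    q=Q[np.abs(Q[:,2]-a)<.005]; print(a.round(2),len(q),q.min(0)[:2].round(3) if len(q) else '',q.max(0)[:2].round(3) if len(q) else '')
```

```text
[ 0.44597107 -0.22466349  0.18274544] 18.4333 [ 0.041 -0.024  0.027  0.007  0.013  0.006] [-0.15263442 -0.36163466  0.49604918]
0.02 66 [ 0.426 -0.28 ] [ 0.447 -0.254]
0.03 76 [ 0.426 -0.28 ] [ 0.451 -0.254]
0.04 87 [ 0.426 -0.283] [ 0.447 -0.254]
0.05 106 [ 0.426 -0.286] [ 0.45  -0.254]
0.06 467 [ 0.426 -0.287] [ 0.459 -0.254]
0.07 216 [ 0.431 -0.282] [ 0.453 -0.259]
0.08 240 [ 0.432 -0.281] [ 0.452 -0.26 ]
0.09 91 [ 0.436 -0.277] [ 0.448 -0.264]
0.1 191 [ 0.436 -0.277] [ 0.448 -0.265]
```

View pics/w15.png

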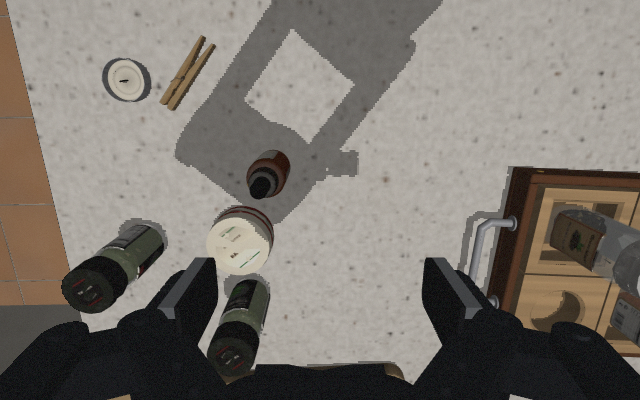

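Run:
```python
from fit import *
inc([.4425,-.2705,.031],90)
P=cloud(*pickle.load(open('w15.pkl','rb')))
m=(np.hypot(P[...,0]-.51,P[...,1]+.298)<.045)&(P[...,2]>.02)&(P[...,2]<.07);print(P[m].min(0),P[m].max(0))
```

```text
row [-0.0003 -0.0004 -0.0012] [-0.1583 -0.0094  0.5056] rows>= 3.8
[ 0.48418232 -0.33546628  0.0201023 ] [ 0.54574347 -0.27326839  0.03589932]
```

Request:
send_rows(increments=[[[0, 0, 0, -0.08, -0.009, 0, 1], [0, 0, 0, -0.15, -0.009, 0.02, 1], [0, 0, 0, -0.157, -0.009, 0.12, 1], [0, 0, 0, -0.157, -0.009, 0.22, 1], [0, 0, 0, -0.157, -0.009, 0.3, 1]]])

```text
time: 18.9
tcp_pos: [0.4432, -0.269, 0.0921]
eef_rot: [[0.005, 1.0, -0.001], [1.0, -0.005, 0.002], [0.002, -0.001, -1.0]]
wrist_force: [-1.1, 0.2, -0.4]
grip_width: 0.997
```

Run:
```python
from fit import *
s=robot.read_state();print(s['tcp_pos'],s['qvel'].round(3));inc([.4425,-.2705,.031],90,s)
p=viewer.read_camera('wrist');cv2.imwrite('pics/w16.png',p['pixels'][:,:,::-1])
P=cloud(p,s);z=P[...,2]
m=(np.hypot(P[...,0]-.442,P[...,1]+.270)<.03)&(z<.12)&(z>.015);Q=P[m]
for a in [.05,.06,.08,.1]:
    q=Q[np.abs(Q[:,2]-a)<.005]; print(a,len(q),q.min(0)[:2].round(3) if len(q) else '',q.max(0)[:2].round(3) if len(q) else '')
```

```text
[ 0.44317073 -0.26900213  0.0920858 ] [ 0.007  0.415  0.185  0.001 -0.583  0.004]
row [-0.0001 -0.0002 -0.0008] [-0.0053 -0.002   0.2036] rows>= 1.5
0.05 246 [ 0.425 -0.287] [ 0.446 -0.255]
0.06 898 [ 0.426 -0.287] [ 0.453 -0.254]
0.08 561 [ 0.432 -0.281] [ 0.449 -0.26 ]
0.1 395 [ 0.436 -0.277] [ 0.448 -0.265]
```

View pics/w16.png

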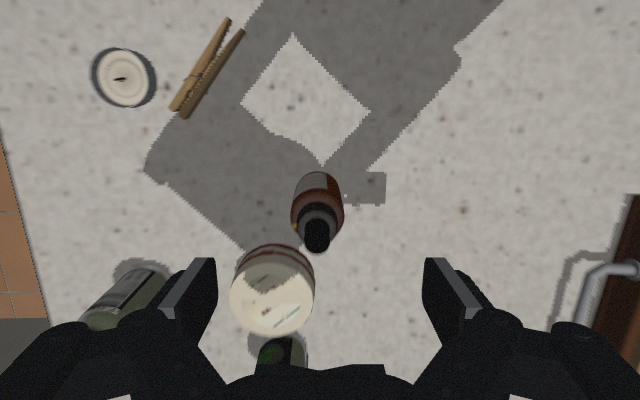

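Request:
send_rows(increments=[[[0, 0, 0, -0.005, -0.002, 0.06, 1], [0, 0, 0, -0.005, -0.002, 0.12, 1], [0, 0, 0, -0.005, -0.002, 0.18, 1], [0, 0, 0, -0.005, -0.002, 0.203, 1], [0, 0, 0, -0.005, -0.002, 0.203, 1]]])

```text
time: 19.37
tcp_pos: [0.442, -0.2703, 0.032]
eef_rot: [[0.005, 1.0, -0.003], [1.0, -0.005, 0.003], [0.003, -0.003, -1.0]]
wrist_force: [-1.2, 0.9, 0.4]
grip_width: 1.0
```

Request:
send_rows(increments=[[[0, 0, 0, 0, 0, 0, 1], [0, 0, 0, 0, 0, 0, -1], [0, 0, 0, 0, 0, 0, -1], [0, 0, 0, 0, 0, 0, -1], [0, 0, 0, 0, 0, 0, -1]]])

```text
time: 19.78
tcp_pos: [0.4431, -0.2729, 0.0342]
eef_rot: [[0.006, 1.0, 0.001], [1.0, -0.006, -0.001], [-0.001, 0.001, -1.0]]
wrist_force: [0.0, 0.2, 0.0]
grip_width: 0.453
```

Request:
send_rows(increments=[[[0, 0, 0, 0, 0, 0, -1], [0, 0, 0, 0, 0, 0, -1], [0, 0, 0, 0, 0, 0, -1], [0, 0, 0, 0, 0, 0, -1]]])

```text
time: 20.12
tcp_pos: [0.4432, -0.2729, 0.0342]
eef_rot: [[0.006, 1.0, 0.001], [1.0, -0.006, -0.001], [-0.001, 0.001, -1.0]]
wrist_force: [-0.0, 1.8, 5.7]
grip_width: 0.346
```

Run:
```python
from fit import *
s=robot.read_state();print(s['tcp_pos'],s['grip_width'])
p=viewer.read_camera('wrist');cv2.imwrite('pics/w17.png',p['pixels'][:,:,::-1])
P=cloud(p,s);z=P[...,2]
# pad points in tool frame
R=s['eef_rot'];L=(P-s['tcp_pos'])@R
m=(np.abs(L[...,0])<.04)&(np.abs(L[...,1])<.03)&(np.abs(L[...,0])>.010)&(L[...,2]>-.05)&(z>.03)
for a in np.arange(-.05,.01,.005):
    k=m&(np.abs(L[...,2]-a)<.0025); q=L[k]; print(round(a,3),len(q),(np.percentile(q[:,0][q[:,0]>0],[0,50]).round(4),np.percentile(q[:,0][q[:,0]<0],[50,100]).round(4)) if len(q)>5 else '')
q=L[(np.abs(L[...,0])<.009)&(np.abs(L[...,1])<.03)&(z>.04)&(z<.12)]; print('bulb top tool z',q[:,2].min())
```

```text
[ 0.44324816 -0.27288766  0.03421179] 0.34550725943012195
-0.05 328 (array([0.0145, 0.0185]), array([-0.0185, -0.0147]))
-0.045 602 (array([0.0145, 0.0183]), array([-0.0183, -0.0146]))
-0.04 669 (array([0.0102, 0.018 ]), array([-0.015, -0.01 ]))
-0.035 538 (array([0.01 , 0.018]), array([-0.0173, -0.0102]))
-0.03 461 (array([0.01  , 0.0175]), array([-0.0178, -0.0102]))
-0.025 839 (array([0.01  , 0.0133]), array([-0.0138, -0.01  ]))
-0.02 124 (array([0.01  , 0.0126]), array([-0.0128, -0.0102]))
-0.015 99 (array([0.01  , 0.0124]), array([-0.0125, -0.0101]))
-0.01 75 (array([0.0102, 0.013 ]), array([-0.0124, -0.0101]))
-0.005 65 (array([0.0101, 0.013 ]), array([-0.0121, -0.0102]))
-0.0 74 (array([0.0101, 0.0136]), array([-0.0118, -0.01  ]))
0.005 16 (array([0.0101, 0.0134]), array([-0.0124, -0.0114]))
bulb top tool z -0.06743339348981085
```

View pics/w17.png

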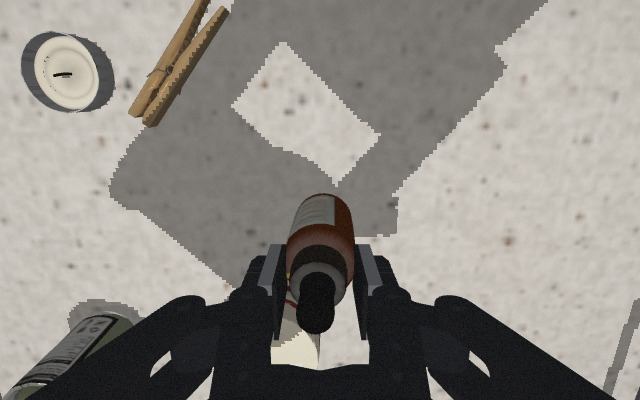

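Run:
```python
from fit import *
s=robot.read_state()
p=viewer.read_camera('wrist');P=cloud(p,s);L=((P-s['tcp_pos'])@s['eef_rot'])*1000
for v in range(236,330,6): print(v,[(u,L[v,u].round(0).tolist()) for u in (262,272,280,366,376)])
```

```text
236 [(262, [-35.0, 11.0, 35.0]), (272, [-29.0, 11.0, 37.0]), (280, [-24.0, 11.0, 35.0]), (366, [28.0, 11.0, 36.0]), (376, [34.0, 11.0, 35.0])]
242 [(262, [-35.0, 15.0, 34.0]), (272, [-29.0, 15.0, 36.0]), (280, [-24.0, 15.0, 36.0]), (366, [28.0, 15.0, 35.0]), (376, [35.0, 15.0, 36.0])]
248 [(262, [-36.0, 19.0, 36.0]), (272, [-20.0, -10.0, -27.0]), (280, [nan, nan, nan]), (366, [19.0, -10.0, -28.0]), (376, [35.0, 19.0, 36.0])]
254 [(262, [-36.0, 23.0, 35.0]), (272, [-19.0, -11.0, -34.0]), (280, [-16.0, -10.0, -33.0]), (366, [19.0, -11.0, -34.0]), (376, [35.0, 23.0, 37.0])]
260 [(262, [-24.0, -6.0, -31.0]), (272, [-19.0, -10.0, -38.0]), (280, [-15.0, -11.0, -39.0]), (366, [18.0, -10.0, -38.0]), (376, [23.0, -6.0, -30.0])]
266 [(262, [-23.0, -7.0, -36.0]), (272, [-18.0, -11.0, -44.0]), (280, [-15.0, -10.0, -43.0]), (366, [18.0, -10.0, -42.0]), (376, [21.0, -10.0, -43.0])]
272 [(262, [-21.0, -10.0, -48.0]), (272, [-17.0, -10.0, -48.0]), (280, [-15.0, -9.0, -45.0]), (366, [17.0, -10.0, -48.0]), (376, [20.0, -10.0, -48.0])]
278 [(262, [-20.0, -10.0, -52.0]), (272, [-17.0, -10.0, -52.0]), (2
[... 575 characters left out ...]
, [-16.0, -4.0, -58.0]), (280, [-15.0, 2.0, -48.0]), (366, [16.0, -3.0, -56.0]), (376, [17.0, -12.0, -69.0])]
308 [(262, [-17.0, -11.0, -71.0]), (272, [-16.0, -2.0, -57.0]), (280, [-15.0, 5.0, -48.0]), (366, [16.0, -2.0, -57.0]), (376, [16.0, -12.0, -73.0])]
314 [(262, [-17.0, -11.0, -74.0]), (272, [-16.0, 1.0, -58.0]), (280, [-15.0, 7.0, -49.0]), (366, [16.0, 1.0, -57.0]), (376, [16.0, -12.0, -75.0])]
320 [(262, [-15.0, -16.0, -83.0]), (272, [-16.0, 2.0, -58.0]), (280, [-15.0, 8.0, -50.0]), (366, [16.0, 4.0, -57.0]), (376, [15.0, -16.0, -83.0])]
326 [(262, [-15.0, -16.0, -87.0]), (272, [-16.0, 4.0, -59.0]), (280, [-15.0, 10.0, -51.0]), (366, [16.0, 6.0, -57.0]), (376, [14.0, -16.0, -86.0])]
```

Run:
```python
from fit import *
s=robot.read_state()
p=viewer.read_camera('wrist');P=cloud(p,s);L=((P-s['tcp_pos'])@s['eef_rot'])*1000
for v in range(330,400,8): print(v,[(u,L[v,u].round(0).tolist()) for u in (240,290,320,350,400)])
```

```text
330 [(240, [-20.0, -16.0, -88.0]), (290, [-16.0, 52.0, 2.0]), (320, [0.0, 1.0, -66.0]), (350, [20.0, 79.0, 36.0]), (400, [20.0, -17.0, -88.0])]
338 [(240, [-19.0, -16.0, -91.0]), (290, [-16.0, 57.0, 1.0]), (320, [0.0, 71.0, 18.0]), (350, [20.0, 85.0, 36.0]), (400, [19.0, -16.0, -91.0])]
346 [(240, [-19.0, -16.0, -93.0]), (290, [-16.0, 62.0, 1.0]), (320, [0.0, 91.0, 36.0]), (350, [21.0, 91.0, 36.0]), (400, [19.0, -15.0, -92.0])]
354 [(240, [-18.0, -17.0, -97.0]), (290, [-17.0, 68.0, 1.0]), (320, [0.0, 97.0, 35.0]), (350, [21.0, 98.0, 36.0]), (400, [18.0, -17.0, -97.0])]
362 [(240, [-17.0, -16.0, -99.0]), (290, [-17.0, 73.0, 1.0]), (320, [0.0, 104.0, 35.0]), (350, [21.0, 104.0, 36.0]), (400, [18.0, -16.0, -98.0])]
370 [(240, [-17.0, -16.0, -101.0]), (290, [-7.0, -9.0, -93.0]), (320, [0.0, -10.0, -94.0]), (350, [7.0, -9.0, -93.0]), (400, [17.0, -16.0, -101.0])]
378 [(240, [-17.0, -15.0, -102.0]), (290, [-7.0, -9.0, -96.0]), (320, [0.0, -11.0, -98.0]), (350, [7.0, -10.0, -96.0]), (400, [17.0, -15.0, -102.0])]
386 [(240, [-16.0, -17.0, -106.0]), (290, [-7.0, -11.0, -100.0]), (320, [0.0, -10.0, -99.0]), (350, [7.0, -10.0, -99.0]), (400, [16.0, -17.0, -106.0])]
394 [(240, [-16.0, -16.0, -107.0]), (290, [-6.0, -11.0, -102.0]), (320, [0.0, -10.0, -101.0]), (350, [6.0, -10.0, -101.0]), (400, [16.0, -16.0, -107.0])]
```

Request:
send_rows(increments=[[[0, 0, 0, 0, 0, 0, 0.4], [0, 0, 0, 0, 0, 0, 0.4], [0, 0, 0, 0, 0, 0, 0.4], [0, 0, 0, 0, 0, 0.01, 0.4], [0, 0, 0, 0, 0, 0.015, 0.4]]])

```text
time: 20.68
tcp_pos: [0.4425, -0.2724, 0.0284]
eef_rot: [[0.006, 1.0, -0.0], [1.0, -0.006, 0.0], [0.0, -0.0, -1.0]]
wrist_force: [-0.5, 0.3, 0.1]
grip_width: 0.698
```

Run:
```python
from fit import *
s=robot.read_state();print(s['tcp_pos'],s['grip_width'],s['wrist_force'])
p=viewer.read_camera('wrist');cv2.imwrite('pics/w18.png',p['pixels'][:,:,::-1]);P=cloud(p,s);z=P[...,2]
m=(np.hypot(P[...,0]-.442,P[...,1]+.271)<.03)&(z<.12)&(z>.015);Q=P[m]
for a in [.06,.08,.1]:
    q=Q[np.abs(Q[:,2]-a)<.004]; print(a,len(q),q.min(0)[:2].round(3) if len(q) else '',q.max(0)[:2].round(3) if len(q) else '')
```

```text
[ 0.44252048 -0.27239779  0.02843635] 0.698270503255265 [-0.46627832  0.33759541  0.06783167]
0.06 1903 [ 0.426 -0.287] [ 0.452 -0.242]
0.08 984 [ 0.431 -0.281] [ 0.453 -0.242]
0.1 722 [ 0.431 -0.276] [ 0.448 -0.243]
```

View pics/w18.png

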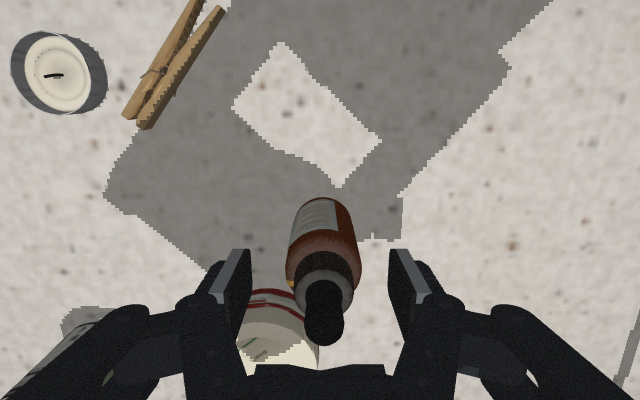

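Request:
send_rows(increments=[[[0, 0, 0, 0.005, 0, 0.008, 0.4], [0, 0, 0, 0.005, 0, 0.016, 0.4], [0, 0, 0, 0.005, 0, 0.02, 0.4], [0, 0, 0, 0.005, 0, 0.02, 0.4]]])

```text
time: 21.07
tcp_pos: [0.4425, -0.2707, 0.0224]
eef_rot: [[0.006, 1.0, -0.001], [1.0, -0.006, 0.001], [0.001, -0.001, -1.0]]
wrist_force: [0.3, -0.3, 0.6]
grip_width: 0.701
```

Request:
send_rows(increments=[[[0, 0, 0, 0, 0, 0, -1], [0, 0, 0, 0, 0, 0, -1], [0, 0, 0, 0, 0, 0, -1], [0, 0, 0, 0, 0, 0, -1], [0, 0, 0, 0, 0, 0, -1]]])

```text
time: 21.48
tcp_pos: [0.4429, -0.2711, 0.0232]
eef_rot: [[0.006, 1.0, 0.0], [1.0, -0.006, -0.0], [-0.0, 0.0, -1.0]]
wrist_force: [-0.7, 0.6, 2.4]
grip_width: 0.36
```

Request:
send_rows(increments=[[[0, 0, 0, 0, 0, 0, -1], [0, 0, 0, 0, 0, 0, -1]]])

```text
time: 21.65
tcp_pos: [0.4429, -0.2711, 0.0232]
eef_rot: [[0.006, 1.0, 0.0], [1.0, -0.006, -0.0], [-0.0, 0.0, -1.0]]
wrist_force: [-0.5, 0.9, 4.1]
grip_width: 0.362
```

Request:
send_rows(increments=[[[0, 0, 0, 0, 0, -0.03, -1], [0, 0, 0, 0, 0, -0.06, -1], [0, 0, 0, 0, 0, -0.1, -1], [0, 0, 0, 0, 0, -0.1, -1]]])

```text
time: 21.98
tcp_pos: [0.4443, -0.2725, 0.0559]
eef_rot: [[0.006, 1.0, 0.003], [1.0, -0.006, -0.003], [-0.003, 0.003, -1.0]]
wrist_force: [0.4, -0.7, 0.2]
grip_width: 0.36
```

Run:
```python
from fit import *
s=robot.read_state();print(s['tcp_pos'],s['grip_width'],s['wrist_force'])
p=viewer.read_camera('wrist');cv2.imwrite('pics/w19.png',p['pixels'][:,:,::-1]);P=cloud(p,s);L=((P-s['tcp_pos'])@s['eef_rot'])*1000
m=(np.abs(L[...,0])<12)&(np.abs(L[...,1])<20)&(L[...,2]<-30)&(L[...,2]>-88);Q=L[m];t=Q[:,2].min();q=Q[Q[:,2]<t+3];print('bulb top',t,q.mean(0))
print([ (v,L[v,276].round(0).tolist()) for v in (246,250,254)])
```

```text
[ 0.44425736 -0.27253766  0.05589352] 0.3604912993407401 [ 0.43396205 -0.6569993   0.15100712]
bulb top -78.04791135501662 [ -0.31270155  -0.93069916 -76.00554808]
[(246, [-18.0, -10.0, -26.0]), (250, [-18.0, -10.0, -30.0]), (254, [-18.0, -10.0, -33.0])]
```

View pics/w19.png

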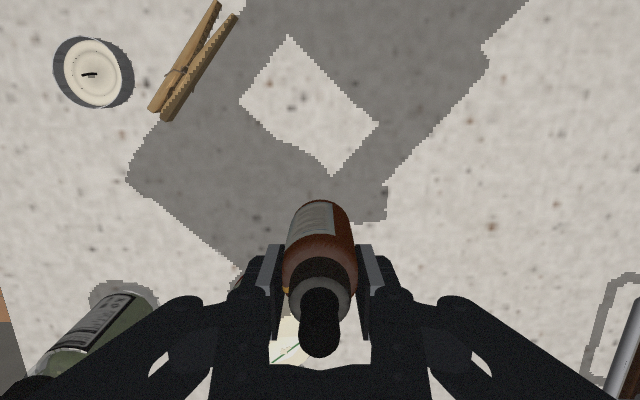

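Request:
send_rows(increments=[[[0, 0, 0, 0, 0, -0.1, -1], [0, 0, 0, 0, 0, -0.2, -1], [0, 0, 0, 0.05, 0.02, -0.3, -1], [0, 0, 0, 0.13, 0.07, -0.38, -1], [0, 0, 0, 0.24, 0.12, -0.4, -1]]])

```text
time: 22.45
tcp_pos: [0.4816, -0.2017, 0.1779]
eef_rot: [[0.01, 1.0, 0.007], [1.0, -0.009, -0.005], [-0.005, 0.007, -1.0]]
wrist_force: [1.4, -0.2, -1.0]
grip_width: 0.362
```

Request:
send_rows(increments=[[[0, 0, 0, 0.11, 0.055, 0, -1], [0, 0, 0, 0.22, 0.11, 0, -1], [0, 0, 0, 0.33, 0.165, 0, -1], [0, 0, 0, 0.44, 0.22, 0, -1], [0, 0, 0, 0.55, 0.275, 0, -1]]])

```text
time: 22.87
tcp_pos: [0.5631, -0.033, 0.1729]
eef_rot: [[0.006, 1.0, 0.0], [1.0, -0.006, -0.0], [-0.0, 0.0, -1.0]]
wrist_force: [0.0, 0.1, -1.3]
grip_width: 0.362
```

Run:
```python
from h import *
s=robot.read_state();print(s['tcp_pos'],s['time'],s['grip_width'],s['wrist_force'])
inc([.5905,.0155,.17],90,s)
```

```text
[ 0.56308301 -0.03298861  0.17286829] 22.8667 0.3622885103675108 [ 0.03834741  0.08250847 -1.27214136]
row [ 0.     0.    -0.001] [0.1622 0.0904 0.0096] rows>= 1.3
```

Request:
send_rows(increments=[[[0, 0, 0, 0.08, 0.045, 0, -1], [0, 0, 0, 0.16, 0.09, 0, -1], [0, 0, 0, 0.16, 0.09, 0, -1], [0, 0, 0, 0.16, 0.09, 0, -1], [0, 0, 0, 0.16, 0.09, 0, -1]]])

```text
time: 23.28
tcp_pos: [0.5895, 0.0129, 0.1724]
eef_rot: [[0.006, 1.0, -0.001], [1.0, -0.006, -0.0], [-0.0, -0.001, -1.0]]
wrist_force: [0.3, -0.2, -0.8]
grip_width: 0.358
```

Run:
```python
from fit import *
s=robot.read_state();print(s['tcp_pos'],s['time'],s['qvel'].round(3),s['wrist_force'])
inc([.5905,.0155,.040],90,s)
p=viewer.read_camera('wrist');cv2.imwrite('pics/w20.png',p['pixels'][:,:,::-1])
```

```text
[0.58948711 0.01286727 0.17242821] 23.2833 [-0.021 -0.007  0.006 -0.001 -0.001  0.002] [ 0.26653792 -0.17428839 -0.78970699]
row [-0.0002  0.     -0.0009] [0.0089 0.0038 0.4414] rows>= 3.2
```

View pics/w20.png

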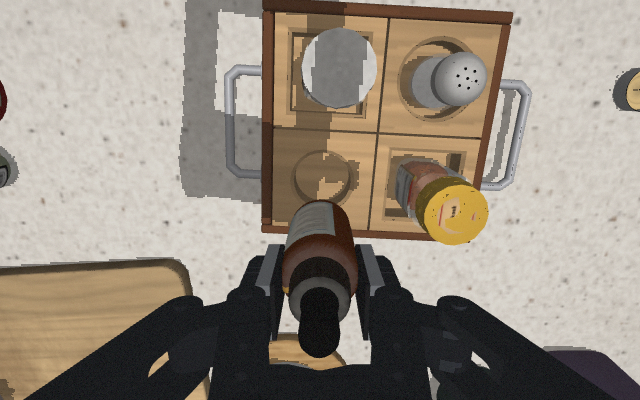

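Request:
send_rows(increments=[[[0, 0, 0, 0.008, 0.004, 0.09, -1], [0, 0, 0, 0.008, 0.004, 0.19, -1], [0, 0, 0, 0.008, 0.004, 0.29, -1], [0, 0, 0, 0.008, 0.004, 0.37, -1], [0, 0, 0, 0.008, 0.004, 0.42, -1]]])

```text
time: 23.75
tcp_pos: [0.5888, 0.0143, 0.0439]
eef_rot: [[0.008, 1.0, -0.004], [1.0, -0.008, 0.001], [0.0, -0.004, -1.0]]
wrist_force: [-0.4, 0.8, -1.3]
grip_width: 0.364
```

Request:
send_rows(increments=[[[0, 0, 0, 0, 0, 0.008, -1], [0, 0, 0, 0, 0, 0.016, -1], [0, 0, 0, 0, 0, 0.022, -1]]])

```text
time: 24.0
tcp_pos: [0.592, 0.0145, 0.0413]
eef_rot: [[0.007, 1.0, 0.002], [1.0, -0.007, -0.0], [-0.0, 0.002, -1.0]]
wrist_force: [0.4, 0.6, -0.3]
grip_width: 0.362
```

Request:
send_rows(increments=[[[0, 0, 0, 0, 0, 0.005, -1], [0, 0, 0, 0, 0, 0.01, -1], [0, 0, 0, 0, 0, 0.012, -1]]])

```text
time: 24.25
tcp_pos: [0.5919, 0.0153, 0.0376]
eef_rot: [[0.006, 1.0, 0.002], [1.0, -0.006, -0.0], [-0.0, 0.002, -1.0]]
wrist_force: [0.1, -0.4, -0.4]
grip_width: 0.363
```

Request:
send_rows(increments=[[[0, 0, 0, 0, 0, 0.003, -1], [0, 0, 0, 0, 0, 0.005, -1], [0, 0, 0, 0, 0, 0.005, -1]]])

```text
time: 24.5
tcp_pos: [0.5925, 0.0154, 0.0372]
eef_rot: [[0.006, 1.0, 0.003], [1.0, -0.006, -0.001], [-0.001, 0.003, -1.0]]
wrist_force: [-2.7, 0.8, 8.6]
grip_width: 0.363
```

Contact with the floor (8.6 N). Release and retreat.

Request:
send_rows(increments=[[[0, 0, 0, 0, 0, -0.002, -1], [0, 0, 0, 0, 0, -0.002, 0.3], [0, 0, 0, 0, 0, -0.002, 0.3], [0, 0, 0, 0, 0, -0.002, 0.3], [0, 0, 0, 0, 0, -0.05, 0.3]]])

```text
time: 24.92
tcp_pos: [0.5887, 0.0159, 0.0474]
eef_rot: [[0.006, 1.0, -0.005], [1.0, -0.006, 0.001], [0.001, -0.005, -1.0]]
wrist_force: [-1.2, 0.9, -0.9]
grip_width: 0.654
```

Request:
send_rows(increments=[[[0, 0, 0, 0, 0, -0.12, 0.3], [0, 0, 0, 0, 0, -0.24, 0.3], [0, 0, 0, 0, 0, -0.36, 0.5], [0, 0, 0, 0, 0, -0.48, 1], [0, 0, 0, 0, -0.1, -0.55, 1]]])

```text
time: 25.33
tcp_pos: [0.5658, 0.0148, 0.2199]
eef_rot: [[0.007, 1.0, 0.008], [1.0, -0.007, -0.001], [-0.001, 0.009, -1.0]]
wrist_force: [-0.8, 0.0, 2.8]
grip_width: 0.989
```

Request:
send_rows(increments=[[[0, 0, 0, 0.05, -0.08, -0.08, 1], [0, 0, 0, 0.1, -0.16, -0.16, 1], [0, 0, 0, 0.1, -0.16, -0.2, 1], [0, 0, 0, 0.1, -0.16, -0.2, 1], [0, 0, 0, 0.1, -0.16, -0.2, 1]]])

```text
time: 25.75
tcp_pos: [0.514, 0.0458, 0.2755]
eef_rot: [[0.006, 1.0, 0.002], [1.0, -0.006, -0.0], [-0.0, 0.002, -1.0]]
wrist_force: [0.2, -0.1, 0.3]
grip_width: 0.999
```

Run:
```python
from fit import *
s=robot.read_state();print(s['tcp_pos'],s['time'],s['qvel'].round(3))
p=viewer.read_camera('wrist');cv2.imwrite('pics/w21.png',p['pixels'][:,:,::-1]);P=cloud(p,s);z=P[...,2]
for n,c,h in [('white',(.503,.022),.123),('yel',(.595,.103),.114),('sh',(.507,.108),.104),('drop',(.59,.0155),.116)]:
    k=(np.hypot(P[...,0]-c[0],P[...,1]-c[1])<.03)&(z<.14)
    t=np.percentile(z[k],99); m=k&(z>h-.012)
    print(n,'top',t.round(4),'exp',h,cv2.minEnclosingCircle(P[m][:,:2].astype(np.float32)*1000))
p=viewer.read_camera('scene');cv2.imwrite('pics/s2.png',cv2.resize(p['pixels'][100:300,200:480,::-1],None,fx=2.85,fy=2.85,interpolation=cv2.INTER_CUBIC))
p=viewer.read_camera('top');P=cloud(p)
for q in [pickle.load(open('top.pkl','rb')),p]:
    P=cloud(q); print([circ(P,c,.035,.09,.12) for c in [(.577,-.291),(.519,-.4)]])
```

```text
[0.51399731 0.04582493 0.27553817] 25.75 [-0.012  0.042  0.021 -0.002 -0.002  0.001]
white top 0.1232 exp 0.123 ((503.27764892578125, 24.621458053588867), 22.39978790283203)
yel top 0.1145 exp 0.114 ((595.6951293945312, 103.95624542236328), 22.440759658813477)
sh top 0.1022 exp 0.104 ((508.1643371582031, 106.20362091064453), 16.480194091796875)
drop top 0.1124 exp 0.116 ((591.30419921875, 15.932211875915527), 6.498759746551514)
[(((580.1754760742188, -298.2315979003906), 21.027315139770508), np.int64(144)), (((517.4862670898438, -403.7914123535156), 20.879003524780273), np.int64(143))]
[(((580.2069702148438, -298.89117431640625), 20.977279663085938), np.int64(142)), (((517.6046752929688, -404.293701171875), 20.81099510192871), np.int64(146))]
```

View pics/w21.png

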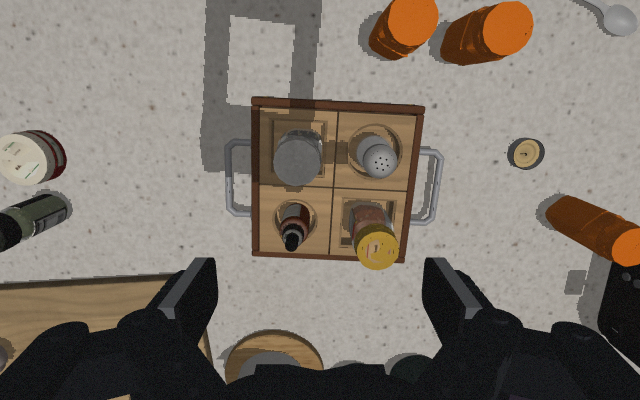

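View pics/s2.png

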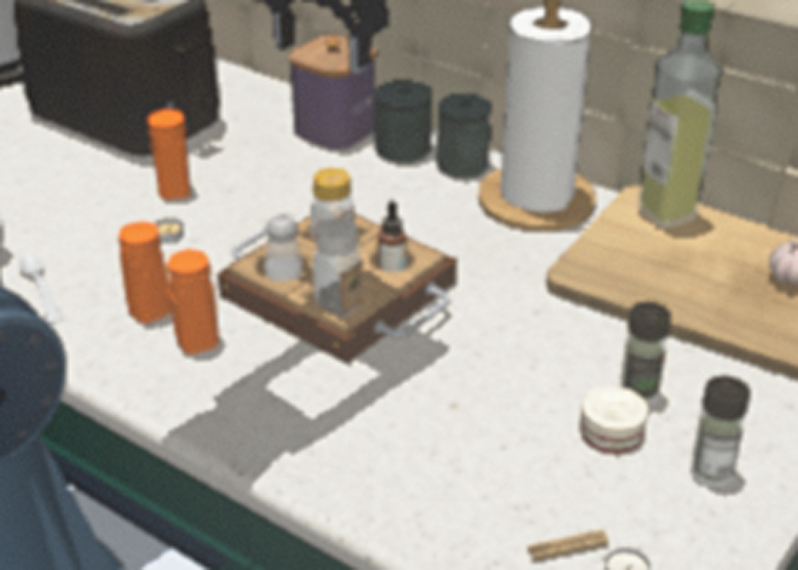

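Run:
```python
from h import *
print(workorder.hand_in())
```

```text
the job is handed in; nothing more can be done
None
```

The caddy is stocked and the job is handed in, about 26 s into the 96 s limit. The salt shaker is in the wide round well and the dropper bottle in the narrow one. The yellow-capped and white-capped square jars are in the two square wells. Each was lowered until the wrist force showed it touching the well floor, then released.

**Last checks before hand-in:**
- **Position:** each item measured within about 5 mm of its well centre. The white-capped jar is the farthest off, at about 4.5 mm.
- **Depth:** top heights measured against expected were 123/123 mm (white jar), 114.5/114 mm (yellow jar), 102/104 mm (shaker) and 112/116 mm (bottle). The bottle's 4 mm gap is larger than the camera's 2 mm calibration error. It read low rather than high, so I took it as sitting on the floor.
- **Upright:** all four looked upright in the wrist and scene pictures. I did not measure their tilt angles.
- **Round jars:** both moved less than 1 mm between the first and last top views, which is within measurement noise.
- **Gripper:** it was raised clear of everything.

**Disagreements along the way:**
- The finger tips measured about 26 mm behind the tool point, not near it as described.
- Because of that, my first grip on the dropper bottle caught its shoulder. I let go while it still stood on the worktop and regripped about 10 mm lower.
- The shaker was also held higher than planned, but it stayed upright.
- The regripped bottle read about 31 mm between the fingers, although its body is 33 mm.

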